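# Load the fuse test fixture to three links and hold the test lever

### The arm

A 7-joint arm with a two-finger parallel gripper is mounted at the origin on the work surface. World frame = base frame: x ahead of the robot, y to its left, z up, the work surface at z = 0. Lengths are in m, angles in rad, forces in N, time in s.
With the tool pointing down it reaches from about 0.425 to 0.825 m from the base axis. Payload 3.6 kg.
Tool frame: the origin (TCP) lies midway between the tips of the shut fingers; the grasp point (between the pads) lies 19 mm behind it; z points along the fingers, y is the line along which they close (so a half turn about z gives the same grasp; the last joint's range is limited). The gripper opens to 93 mm and grips with 3 to 60 N. Pads are 15 mm wide; open, the fingers measure 128 mm over their backs; the gripper's body (75 mm by 188 mm) begins 65 mm behind the grasp point.
Start: joints at [1.292, 0.615, -0.013, 1.423, 0.008, 1.103, -0.04], TCP at [0.163, -0.629, 0.219] pointing down, gripper open.
Joint ranges: [-3.12, 3.12], [-0.3, 2.06], [-1.34, 1.32], [0.26, 2.42], [-1.36, 4.5], [0.01, 1.98], [-2.84, 2.84]. Speed limits (rad/s): [2.79, 2.79, 3.14, 3.14, 3.14, 3.14, 3.14].

### API

Orientations are given as a unit quaternion [x, y, z, w].
In Python, from station import readout, camera, camera_model, manip, nets gives the robot as it stands.
- The arm moves only by the tool play_rows, never from a script. Its argument "plan" is a list of rows, each an object of numbers: "tx", "ty", "tz": the shift along the tool's x, y, z in m; "ax", "ay", "az": the turn, a rotation vector about the tool's x, y, z in rad; "gripper": the opening, from 0 (shut) to 1 (fully open). In form: [{"tx": .., "ty": .., "tz": .., "ax": .., "ay": .., "az": .., "gripper": ..}, ...]. A call has 1 to 12 rows; each row shifts and turns the commanded pose from where the row before left it, along the tool's axes as they then stand; what a row does not reach is not made up. A row lasts 1/10 s, in which the tool goes at most 50 mm and 8.59 degrees, less where a joint would pass 70% of its speed; a pose out of reach is approached as far as the arm can. A call is refused whole if a number of a shift passes 0.05 or a number of a turn 0.15, either way. A call with a gripper value outside its range is refused whole. The fingers move at their own pace and stop on an object; "squeeze" is the grip in N (left out, the last holds). Time passes only in rows, so rows that do not move let the fingers close. It gives the time, the measured TCP pose, the force, the opening and the grip force at its end, in the units of the state.
- readout.sense(): the state, without advancing time (a new reading comes with each control period).
- camera(name): name is "side" or "top" or "wrist"; returns the picture (420x560x3 uint8, red, green, blue); there is no depth.
- camera_model(name): a dict with "mtx" (3x3 intrinsics, pixels), "xyz" and "orientation" of the camera in the world. Camera axes: x right, y down, z forward; pixel columns grow to the right and rows downward; lengths in m; the calibration is good to about 2 mm. A picture is of the moment at which its call begins: read the wrist's pose just before it. camera_model takes no time and is no camera call; for the wrist camera it gives the pose at the moment of the call.
- manip.finish_job(): hands the job in; it is judged then, once.
Trained networks look in the newest picture that a camera, given by its name, has taken for a name from the list of things; names that differ only in an ending like _2 or _b are one class to them, and where a whole thing is asked for, a point or a joint stands for the part that bears it (a point fixed in the world has none). Each returns a list of dicts, best first, with "p" (0 to 1); they miss things now and then, are a little off and sometimes report something else, mostly with a low value. They report only what shows in the picture. A call takes as long as a camera call. They do not tell look-alikes from the thing itself.
- nets.recognise(camera, target): "uv" ([column, row] in pixels, amid what is visible of it).
- nets.cut_out(camera, target): "region" (420x560 bool, what is visible of it) and "uv" ([column, row] in pixels, amid what is visible of it).
- nets.pinpoint(camera, target): "uv" ([column, row] in pixels: a listed point, or the origin of a listed thing).
The state is a dict: "clock": time; "q": joint angles; "qd": joint speeds; "joint_efforts": joint torques, N m; "ee_pos": TCP position; "ee_rot": TCP orientation; "ft_force": force on the tool from outside, world axes, zero at the start; "ft_torque": the same for the moment, N m; "finger_gap": opening from 0.0 (shut) to 1.0 (fully open); "grip_force": force on a finger pad.
Only numpy, scipy, OpenCV 4.12 (cv2) and the standard library are available. Lean on these libraries where they do the work, as an engineer would, in place of code of your own. Each camera call takes 0.05 s, during which the arm holds its last target. There are 200 camera calls.

### The job

We test these fuse links three at a time: one already lies in a lane of the contact fixture, so bring it up to three with links from the stock tray, each laid flat in a lane of its own, and leave the other two in the tray. Keep the lever's safety catch on while you load; then flip the catch right over, pull the hold-to-test lever towards you to its stop and hold it there with the gripper: finish while still holding it, because it springs back when let go. Leave the other things on the bench where they are.

Things in the scene. Friction and masses are not known exactly. Their poses are not given: they have to be found in the camera images.
- fixture: the contact fixture, bolted down: aluminium base plate 230 (its x) x 400 (its y) x 12 mm. Origin on the bench; -x is the side facing the robot, +y the lever side; the plate spans x -135 to 95, y -180 to 220 mm. On it four lanes, open on top, run side by side along x, between a fixed contact wall (robot side) and a moving contact carriage (back). Nothing stands over the lanes.
- lane_1 (a point): middle of the floor of lane 1, where a link is best laid: fixture frame x = -64, y = -96, z = 20 mm. The lane runs along the fixture's x, 44 mm wide between black rails 20 mm wide and 6 mm high; from here 41 mm to the contact wall (36 mm above the floor), 43 mm to the carriage at rest (42 mm high), which the lever moves 21 mm towards the wall. Starts empty.
- lane_2 (a point): middle of the floor of lane 2, where a link is best laid: fixture frame x = -64, y = -32, z = 20 mm. The lane runs along the fixture's x, 44 mm wide between black rails 20 mm wide and 6 mm high; from here 41 mm to the contact wall (36 mm above the floor), 43 mm to the carriage at rest (42 mm high), which the lever moves 21 mm towards the wall. Starts empty.
- lane_3 (a point): middle of the floor of lane 3, where a link is best laid: fixture frame x = -64, y = 32, z = 20 mm. The lane runs along the fixture's x, 44 mm wide between black rails 20 mm wide and 6 mm high; from here 41 mm to the contact wall (36 mm above the floor), 43 mm to the carriage at rest (42 mm high), which the lever moves 21 mm towards the wall. Starts empty.
- lane_4 (a point): middle of the floor of lane 4, where a link is best laid: fixture frame x = -64, y = 96, z = 20 mm. The lane runs along the fixture's x, 44 mm wide between black rails 20 mm wide and 6 mm high; from here 41 mm to the contact wall (36 mm above the floor), 43 mm to the carriage at rest (42 mm high), which the lever moves 21 mm towards the wall. Next to the lever; the first link starts in this lane.
- fuse_loaded: square-bodied fuse link: white ceramic body with a steel cap on both ends, 60 long (its x) x 36 x 36 mm, 180 g, the same either way round and on any of its four long sides. Origin at its centre, 18 mm above what it lies on. This one starts in the fixture's lane nearest the lever, and stays in the fixture.
- fuse_1: square-bodied fuse link: white ceramic body with a steel cap on both ends, 60 long (its x) x 36 x 36 mm, 180 g, the same either way round and on any of its four long sides. Origin at its centre, 18 mm above what it lies on. Starts in the stock tray.
- fuse_2: square-bodied fuse link: white ceramic body with a steel cap on both ends, 60 long (its x) x 36 x 36 mm, 180 g, the same either way round and on any of its four long sides. Origin at its centre, 18 mm above what it lies on. Starts in the stock tray.
- fuse_3: square-bodied fuse link: white ceramic body with a steel cap on both ends, 60 long (its x) x 36 x 36 mm, 180 g, the same either way round and on any of its four long sides. Origin at its centre, 18 mm above what it lies on. Starts in the stock tray.
- fuse_4: square-bodied fuse link: white ceramic body with a steel cap on both ends, 60 long (its x) x 36 x 36 mm, 180 g, the same either way round and on any of its four long sides. Origin at its centre, 18 mm above what it lies on. Starts in the stock tray.
- tray: black stock tray, fixed, open on top: 220 (its x) x 176 (its y) mm outside, walls 22 mm high and 4 mm thick, floor 4 mm thick. Origin on the bench, midway in y, 90 mm from the end wall nearer the robot. Four fuse links lie in it along its x, in two rows, at about x = +-39, y = +-35 mm (34 mm between neighbours sideways); a round fuse of another type stands at its far end.
- safety_catch (a joint): hinge of the safety catch, rad: 0 = shut (bar level, pointing away from the robot, its nose propped against the lever's lug, so the lever cannot be pulled), grows as the bar is flipped up and over towards the robot, 1.57 = upright, 2.5 = its stop, right over. No spring: its own weight (160 g) lets it fall shut before upright and fall open after it, and it stays open.
- catch_grip (a point): middle of the catch's cross grip: a round steel bar 14 mm thick and 55 mm long along the fixture's y, sticking out from the catch bar on the +y side (free from 28 mm inboard of this point to 27 mm outboard). It is 45 mm from the catch's hinge axis; shut, it lies at x = -20, y = 215, z = 107 mm in the fixture's frame.
- catch_pivot (a point): point on the catch's hinge axis (along the fixture's y), level with the middle of the cross grip: fixture frame x = -65, y = 215, z = 107 mm. The catch grip turns about it: at joint value q it is 45 mm from it, at an angle q above the fixture's +x.
- test_lever (a joint): hinge of the hold-to-test lever, rad: 0 = at rest, leaning 0.3 rad away from the robot; grows as the lever is pulled towards the robot; 0.9 = its stop, leaning 0.6 rad towards the robot. A spring returns it: about 4 to 5 N at the grip to start, 8 to 10 N at the stop.
- lever_grip (a point): the lever's grip: a round rubber bar 24 mm thick and 100 mm long, level, along the fixture's y, on the outer (+y) side of the lever arm (arm's outer face 53 mm inboard of this point). This point is on its axis, 2 mm inboard of the middle; at rest about 244 mm above the bench. Its x and z axes turn with the lever.
- lever_pivot (a point): point on the lever's hinge axis (along the fixture's y), level with the grip point: fixture frame x = 35, y = 240, z = 62 mm. The grip point turns about it at 190 mm: at joint value q it lies 0.3 - q rad from straight up, leaning to the fixture's +x.
- screwdriver: bystander: screwdriver, 200 mm long, lying behind the fixture. Origin at its middle.
- tape: bystander: roll of tape lying flat, 90 mm across, 19 mm high. Origin at its underside.
- multimeter: bystander: handheld meter lying flat, 150 x 76 x 36 mm. Origin at its underside.
- cleaner_can: bystander: spray can, 58 mm across, 170 mm high. Origin at its underside.
- round_fuse: bystander: round fuse of another type, 27 mm across, 60 mm high, standing on end at the far end of the tray. Not one of the links to test. Origin at its underside.
- caliper: bystander: caliper lying flat, 200 mm long. Origin at its underside.
- screw_box: bystander: clear box 90 x 60 x 35 mm. Origin at its underside.
Things that resemble listed ones, but are neither listed nor needed, are in the scene too. Leave any pink or yellow look-alike of the fuse_4 alone.

How it is judged:
On the way, in this order (a step that is already met when the one before it is completed fails the run):
1. three fuse links lie flat in lanes of the fixture and the other two are in the tray, with the safety catch still shut and the lever at rest (x of fuse_loaded in the frame of fixture between -0.083 and -0.043 m and y of fuse_loaded in the frame of fixture between -0.12 and 0.12 m and z of fuse_loaded in the frame of fixture between 0.033 and 0.0415 m and angle between the x axis of fuse_loaded and the x axis of fixture, either way round below 0.15 rad and (((x of fuse_1 in the frame of fixture between -0.083 and -0.043 m and y of fuse_1 in the frame of fixture between -0.12 and 0.12 m and z of fuse_1 in the frame of fixture between 0.033 and 0.0415 m and angle between the x axis of fuse_1 and the x axis of fixture, either way round below 0.15 rad) and (x of fuse_2 in the frame of fixture between -0.083 and -0.043 m and y of fuse_2 in the frame of fixture between -0.12 and 0.12 m and z of fuse_2 in the frame of fixture between 0.033 and 0.0415 m and angle between the x axis of fuse_2 and the x axis of fixture, either way round below 0.15 rad) and (x of fuse_3 in the frame of tray between -0.085 and 0.125 m and y of fuse_3 in the frame of tray between -0.085 and 0.085 m and z of fuse_3 in the frame of tray below 0.045 m) and (x of fuse_4 in the frame of tray between -0.085 and 0.125 m and y of fuse_4 in the frame of tray between -0.085 and 0.085 m and z of fuse_4 in the frame of tray below 0.045 m)) or ((x of fuse_1 in the frame of fixture between -0.083 and -0.043 m and y of fuse_1 in the frame of fixture between -0.12 and 0.12 m and z of fuse_1 in the frame of fixture between 0.033 and 0.0415 m and angle between the x axis of fuse_1 and the x axis of fixture, either way round below 0.15 rad) and (x of fuse_2 in the frame of tray between -0.085 and 0.125 m and y of fuse_2 in the frame of tray between -0.085 and 0.085 m and z of fuse_2 in the frame of tray below 0.045 m) and (x of fuse_3 in the frame of fixture between -0.083 and -0.043 m and y of fuse_3 in the frame of fixture between -0.12 and 0.12 m and z of fuse_3 in the frame of fixture between 0.033 and 0.0415 m and angle between the x axis of fuse_3 and the x axis of fixture, either way round below 0.15 rad) and (x of fuse_4 in the frame of tray between -0.085 and 0.125 m and y of fuse_4 in the frame of tray between -0.085 and 0.085 m and z of fuse_4 in the frame of tray below 0.045 m)) or ((x of fuse_1 in the frame of tray between -0.085 and 0.125 m and y of fuse_1 in the frame of tray between -0.085 and 0.085 m and z of fuse_1 in the frame of tray below 0.045 m) and (x of fuse_2 in the frame of fixture between -0.083 and -0.043 m and y of fuse_2 in the frame of fixture between -0.12 and 0.12 m and z of fuse_2 in the frame of fixture between 0.033 and 0.0415 m and angle between the x axis of fuse_2 and the x axis of fixture, either way round below 0.15 rad) and (x of fuse_3 in the frame of fixture between -0.083 and -0.043 m and y of fuse_3 in the frame of fixture between -0.12 and 0.12 m and z of fuse_3 in the frame of fixture between 0.033 and 0.0415 m and angle between the x axis of fuse_3 and the x axis of fixture, either way round below 0.15 rad) and (x of fuse_4 in the frame of tray between -0.085 and 0.125 m and y of fuse_4 in the frame of tray between -0.085 and 0.085 m and z of fuse_4 in the frame of tray below 0.045 m)) or ((x of fuse_1 in the frame of fixture between -0.083 and -0.043 m and y of fuse_1 in the frame of fixture between -0.12 and 0.12 m and z of fuse_1 in the frame of fixture between 0.033 and 0.0415 m and angle between the x axis of fuse_1 and the x axis of fixture, either way round below 0.15 rad) and (x of fuse_2 in the frame of tray between -0.085 and 0.125 m and y of fuse_2 in the frame of tray between -0.085 and 0.085 m and z of fuse_2 in the frame of tray below 0.045 m) and (x of fuse_3 in the frame of tray between -0.085 and 0.125 m and y of fuse_3 in the frame of tray between -0.085 and 0.085 m and z of fuse_3 in the frame of tray below 0.045 m) and (x of fuse_4 in the frame of fixture between -0.083 and -0.043 m and y of fuse_4 in the frame of fixture between -0.12 and 0.12 m and z of fuse_4 in the frame of fixture between 0.033 and 0.0415 m and angle between the x axis of fuse_4 and the x axis of fixture, either way round below 0.15 rad)) or ((x of fuse_1 in the frame of tray between -0.085 and 0.125 m and y of fuse_1 in the frame of tray between -0.085 and 0.085 m and z of fuse_1 in the frame of tray below 0.045 m) and (x of fuse_2 in the frame of fixture between -0.083 and -0.043 m and y of fuse_2 in the frame of fixture between -0.12 and 0.12 m and z of fuse_2 in the frame of fixture between 0.033 and 0.0415 m and angle between the x axis of fuse_2 and the x axis of fixture, either way round below 0.15 rad) and (x of fuse_3 in the frame of tray between -0.085 and 0.125 m and y of fuse_3 in the frame of tray between -0.085 and 0.085 m and z of fuse_3 in the frame of tray below 0.045 m) and (x of fuse_4 in the frame of fixture between -0.083 and -0.043 m and y of fuse_4 in the frame of fixture between -0.12 and 0.12 m and z of fuse_4 in the frame of fixture between 0.033 and 0.0415 m and angle between the x axis of fuse_4 and the x axis of fixture, either way round below 0.15 rad)) or ((x of fuse_1 in the frame of tray between -0.085 and 0.125 m and y of fuse_1 in the frame of tray between -0.085 and 0.085 m and z of fuse_1 in the frame of tray below 0.045 m) and (x of fuse_2 in the frame of tray between -0.085 and 0.125 m and y of fuse_2 in the frame of tray between -0.085 and 0.085 m and z of fuse_2 in the frame of tray below 0.045 m) and (x of fuse_3 in the frame of fixture between -0.083 and -0.043 m and y of fuse_3 in the frame of fixture between -0.12 and 0.12 m and z of fuse_3 in the frame of fixture between 0.033 and 0.0415 m and angle between the x axis of fuse_3 and the x axis of fixture, either way round below 0.15 rad) and (x of fuse_4 in the frame of fixture between -0.083 and -0.043 m and y of fuse_4 in the frame of fixture between -0.12 and 0.12 m and z of fuse_4 in the frame of fixture between 0.033 and 0.0415 m and angle between the x axis of fuse_4 and the x axis of fixture, either way round below 0.15 rad))) and linear speed of each of fuse_1, fuse_2, fuse_3, fuse_4, fuse_loaded below 0.02 m/s and value of joint safety_catch below 0.3 rad and value of joint test_lever below 0.1 rad), for 0.2 s.
2. the safety catch is flipped right over, the lever still at rest (value of joint safety_catch above 2.2 rad and value of joint test_lever below 0.15 rad), for 0.1 s.
At the end, for the whole second after the job is handed in: the fingers hold the lever grip (2 N or more) still at its stop (over 0.83 of 0.9 rad), the catch is right over (over 2.2 rad), exactly three links (the first and two from the tray) lie flat in lanes, pushed home between the contacts, the other two are in the tray (value of joint test_lever above 0.83 rad and velocity of joint test_lever between -0.1 and 0.1 rad/s and contact force between the fingers and test_lever above 2 N and value of joint safety_catch above 2.2 rad and x of fuse_loaded in the frame of fixture between -0.083 and -0.064 m and y of fuse_loaded in the frame of fixture between -0.12 and 0.12 m and z of fuse_loaded in the frame of fixture between 0.033 and 0.0415 m and angle between the x axis of fuse_loaded and the x axis of fixture, either way round below 0.15 rad and (((x of fuse_1 in the frame of fixture between -0.083 and -0.064 m and y of fuse_1 in the frame of fixture between -0.12 and 0.12 m and z of fuse_1 in the frame of fixture between 0.033 and 0.0415 m and angle between the x axis of fuse_1 and the x axis of fixture, either way round below 0.15 rad) and (x of fuse_2 in the frame of fixture between -0.083 and -0.064 m and y of fuse_2 in the frame of fixture between -0.12 and 0.12 m and z of fuse_2 in the frame of fixture between 0.033 and 0.0415 m and angle between the x axis of fuse_2 and the x axis of fixture, either way round below 0.15 rad) and (x of fuse_3 in the frame of tray between -0.085 and 0.125 m and y of fuse_3 in the frame of tray between -0.085 and 0.085 m and z of fuse_3 in the frame of tray below 0.045 m) and (x of fuse_4 in the frame of tray between -0.085 and 0.125 m and y of fuse_4 in the frame of tray between -0.085 and 0.085 m and z of fuse_4 in the frame of tray below 0.045 m)) or ((x of fuse_1 in the frame of fixture between -0.083 and -0.064 m and y of fuse_1 in the frame of fixture between -0.12 and 0.12 m and z of fuse_1 in the frame of fixture between 0.033 and 0.0415 m and angle between the x axis of fuse_1 and the x axis of fixture, either way round below 0.15 rad) and (x of fuse_2 in the frame of tray between -0.085 and 0.125 m and y of fuse_2 in the frame of tray between -0.085 and 0.085 m and z of fuse_2 in the frame of tray below 0.045 m) and (x of fuse_3 in the frame of fixture between -0.083 and -0.064 m and y of fuse_3 in the frame of fixture between -0.12 and 0.12 m and z of fuse_3 in the frame of fixture between 0.033 and 0.0415 m and angle between the x axis of fuse_3 and the x axis of fixture, either way round below 0.15 rad) and (x of fuse_4 in the frame of tray between -0.085 and 0.125 m and y of fuse_4 in the frame of tray between -0.085 and 0.085 m and z of fuse_4 in the frame of tray below 0.045 m)) or ((x of fuse_1 in the frame of tray between -0.085 and 0.125 m and y of fuse_1 in the frame of tray between -0.085 and 0.085 m and z of fuse_1 in the frame of tray below 0.045 m) and (x of fuse_2 in the frame of fixture between -0.083 and -0.064 m and y of fuse_2 in the frame of fixture between -0.12 and 0.12 m and z of fuse_2 in the frame of fixture between 0.033 and 0.0415 m and angle between the x axis of fuse_2 and the x axis of fixture, either way round below 0.15 rad) and (x of fuse_3 in the frame of fixture between -0.083 and -0.064 m and y of fuse_3 in the frame of fixture between -0.12 and 0.12 m and z of fuse_3 in the frame of fixture between 0.033 and 0.0415 m and angle between the x axis of fuse_3 and the x axis of fixture, either way round below 0.15 rad) and (x of fuse_4 in the frame of tray between -0.085 and 0.125 m and y of fuse_4 in the frame of tray between -0.085 and 0.085 m and z of fuse_4 in the frame of tray below 0.045 m)) or ((x of fuse_1 in the frame of fixture between -0.083 and -0.064 m and y of fuse_1 in the frame of fixture between -0.12 and 0.12 m and z of fuse_1 in the frame of fixture between 0.033 and 0.0415 m and angle between the x axis of fuse_1 and the x axis of fixture, either way round below 0.15 rad) and (x of fuse_2 in the frame of tray between -0.085 and 0.125 m and y of fuse_2 in the frame of tray between -0.085 and 0.085 m and z of fuse_2 in the frame of tray below 0.045 m) and (x of fuse_3 in the frame of tray between -0.085 and 0.125 m and y of fuse_3 in the frame of tray between -0.085 and 0.085 m and z of fuse_3 in the frame of tray below 0.045 m) and (x of fuse_4 in the frame of fixture between -0.083 and -0.064 m and y of fuse_4 in the frame of fixture between -0.12 and 0.12 m and z of fuse_4 in the frame of fixture between 0.033 and 0.0415 m and angle between the x axis of fuse_4 and the x axis of fixture, either way round below 0.15 rad)) or ((x of fuse_1 in the frame of tray between -0.085 and 0.125 m and y of fuse_1 in the frame of tray between -0.085 and 0.085 m and z of fuse_1 in the frame of tray below 0.045 m) and (x of fuse_2 in the frame of fixture between -0.083 and -0.064 m and y of fuse_2 in the frame of fixture between -0.12 and 0.12 m and z of fuse_2 in the frame of fixture between 0.033 and 0.0415 m and angle between the x axis of fuse_2 and the x axis of fixture, either way round below 0.15 rad) and (x of fuse_3 in the frame of tray between -0.085 and 0.125 m and y of fuse_3 in the frame of tray between -0.085 and 0.085 m and z of fuse_3 in the frame of tray below 0.045 m) and (x of fuse_4 in the frame of fixture between -0.083 and -0.064 m and y of fuse_4 in the frame of fixture between -0.12 and 0.12 m and z of fuse_4 in the frame of fixture between 0.033 and 0.0415 m and angle between the x axis of fuse_4 and the x axis of fixture, either way round below 0.15 rad)) or ((x of fuse_1 in the frame of tray between -0.085 and 0.125 m and y of fuse_1 in the frame of tray between -0.085 and 0.085 m and z of fuse_1 in the frame of tray below 0.045 m) and (x of fuse_2 in the frame of tray between -0.085 and 0.125 m and y of fuse_2 in the frame of tray between -0.085 and 0.085 m and z of fuse_2 in the frame of tray below 0.045 m) and (x of fuse_3 in the frame of fixture between -0.083 and -0.064 m and y of fuse_3 in the frame of fixture between -0.12 and 0.12 m and z of fuse_3 in the frame of fixture between 0.033 and 0.0415 m and angle between the x axis of fuse_3 and the x axis of fixture, either way round below 0.15 rad) and (x of fuse_4 in the frame of fixture between -0.083 and -0.064 m and y of fuse_4 in the frame of fixture between -0.12 and 0.12 m and z of fuse_4 in the frame of fixture between 0.033 and 0.0415 m and angle between the x axis of fuse_4 and the x axis of fixture, either way round below 0.15 rad)))); the arm keeps its last pose, push and grip.
It fails at once if a bystander was moved by more than 30 mm (distance of any of screwdriver, tape, multimeter, cleaner_can, round_fuse, caliper, screw_box from where it was at the start of the episode above 0.03 m).
It fails at once if the lever was pulled before the catch was flipped up (value of joint test_lever above 0.2 rad and value of joint safety_catch below 1.2 rad).
It also fails if it takes over 72 s, if anything falls off the work surface, if the arm or the gripper's body presses on something with over 40 N, if the wrist force passes 120 N, or if a joint passes its speed limit or range.

## Working session

There is one attempt and no reset: what is moved stays moved. The work goes in short steps, Python scripts to look and compute and a tool call to move; the robot and the scene stay as the last step left them, time stands still between calls to the robot, and variables do not carry over. Pictures are saved under pics/ and viewed, at most 10 in all, crops included, and the job is handed in when it is done.

Besides the shell and the picture viewer there is one more tool, called by a JSON object that holds its "op" and its "data", one argument or row to a line. play_rows: Moves the arm, as the interface text tells. Its arguments: {"type":"object","properties":{"plan":{"type":"array"},"squeeze":{"type":"number"}},"required":["plan"]}

```bash
mkdir -p pics; ls; cat > h.py <<'E'
import numpy as np, cv2
from scipy.spatial.transform import Rotation as R
from station import readout, camera, camera_model, manip, nets
def ray(cam,uv,m=None):
    m=m or camera_model(cam); K=np.array(m['mtx'])
    d=R.from_quat(m['orientation']).apply(np.linalg.inv(K)@[uv[0],uv[1],1.]); return np.array(m['xyz']),d
def atz(cam,uv,z,m=None):
    o,d=ray(cam,uv,m); return o+d*(z-o[2])/d[2]
def proj(cam,P,m=None):
    m=m or camera_model(cam); p=R.from_quat(m['orientation']).inv().apply(np.atleast_2d(P)-np.array(m['xyz']))@np.array(m['mtx']).T
    return p[:,:2]/p[:,2:]
def save(img,n): cv2.imwrite('pics/'+n,cv2.cvtColor(img,cv2.COLOR_RGB2BGR))
E
python3 - <<'E'
from h import *
s=readout.sense(); print(s['ee_pos'],s['ee_rot'],s['ft_force'],s['clock'])
a=camera('top');b=camera('side')
save(np.hstack([a,b])[:, :],'x.png')
c=cv2.resize(np.vstack([a,b]),None,fx=.71,fy=.71);save(a,'top.png');save(b,'side.png')
for cam in('top','side'):
  m=camera_model(cam);print(cam,np.round(m['xyz'],3),np.round(R.from_quat(m['orientation']).as_matrix()[:,2],2))
  for t in['fixture','tray','lane_1','lane_2','lane_3','lane_4','fuse_1','catch_grip','catch_pivot','lever_grip','lever_pivot','round_fuse']:
    print(t,[(np.round(r['uv']).tolist(),round(r['p'],2)) for r in nets.pinpoint(cam,t)[:7]])
E
```

```text
pics
[ 0.16236219 -0.62859651  0.21749561] [ 9.92019735e-01  1.26076427e-01 -1.97449632e-04 -1.24143381e-03] [ 0.48074742 -0.11864325 -0.41105119] 0.0
top [ 3.480e-01 -1.000e-03  1.799e+00] [ 0.11  0.02 -0.99]
fixture [([346.0, 211.0], 0.64)]
tray [([193.0, 230.0], 0.61)]
lane_1 [([351.0, 233.0], 0.96), ([310.0, 229.0], 0.9), ([331.0, 231.0], 0.57)]
lane_2 [([351.0, 233.0], 0.96), ([310.0, 229.0], 0.9), ([331.0, 231.0], 0.57)]
lane_3 [([351.0, 233.0], 0.96), ([310.0, 229.0], 0.9), ([331.0, 231.0], 0.57)]
lane_4 [([351.0, 233.0], 0.96), ([310.0, 229.0], 0.9), ([331.0, 231.0], 0.57)]
fuse_1 [([188.0, 289.0], 0.79), ([201.0, 246.0], 0.75), ([197.0, 216.0], 0.71), ([175.0, 221.0], 0.7), ([154.0, 295.0], 0.7), ([269.0, 188.0], 0.65), ([136.0, 256.0], 0.54)]
catch_grip [([275.0, 208.0], 0.74)]
catch_pivot [([277.0, 218.0], 0.57)]
lever_grip [([268.0, 164.0], 0.59), ([187.0, 204.0], 0.33)]
lever_pivot [([269.0, 193.0], 0.97)]
round_fuse [([188.0, 203.0], 0.62)]
side [-0.031  1.087  0.831] [ 0.4  -0.78 -0.49]
fixture [([295.0, 222.0], 0.95)]
tray [([238.0, 310.0], 0.66)]
lane_1 [([295.0, 232
[... 194 characters left out ...]
 226.0], 0.55), ([372.0, 206.0], 0.42)]
lane_3 [([295.0, 232.0], 0.97), ([326.0, 212.0], 0.91), ([316.0, 219.0], 0.8), ([304.0, 226.0], 0.55), ([372.0, 206.0], 0.42)]
lane_4 [([295.0, 232.0], 0.97), ([326.0, 212.0], 0.91), ([316.0, 219.0], 0.8), ([304.0, 226.0], 0.55), ([372.0, 206.0], 0.42)]
fuse_1 [([250.0, 295.0], 0.94), ([213.0, 365.0], 0.83), ([217.0, 309.0], 0.75), ([293.0, 333.0], 0.73), ([225.0, 294.0], 0.68), ([246.0, 316.0], 0.67), ([278.0, 365.0], 0.65)]
catch_grip [([267.0, 222.0], 0.6)]
catch_pivot [([278.0, 227.0], 0.97), ([268.0, 225.0], 0.67), ([204.0, 302.0], 0.22)]
lever_grip [([232.0, 180.0], 0.64), ([170.0, 348.0], 0.25)]
lever_pivot [([248.0, 236.0], 0.85)]
round_fuse []
```

```bash
python3 - <<'E'
from h import *
a=cv2.imread('pics/top.png');b=cv2.imread('pics/side.png')
cv2.imwrite('pics/v1.png',cv2.resize(a[130:330,100:390],(800,552),interpolation=cv2.INTER_CUBIC))
cv2.imwrite('pics/v2.png',cv2.resize(b[140:400,140:440],(690,598),interpolation=cv2.INTER_CUBIC))
T=lambda uv,z:np.round(atz('top',uv,z),3)
for n,uv,z in [('fix',(346,211),0),('tray',(193,230),0),('l',(351,233),.02),('l',(331,231),.02),('l',(310,229),.02),('cg',(275,208),.107),('cp',(277,218),.107),('lg',(268,164),.244),('lp',(269,193),.062),('f',(188,289),.022),('f',(201,246),.022),('f',(197,216),.022),('f',(175,221),.022),('f',(154,295),.022),('f',(269,188),.04),('f',(136,256),.02)]:
  print(n,uv,T(uv,z))
S=lambda uv,z:np.round(atz('side',uv,z),3)
for n,uv,z in [('fix',(295,222),0),('tray',(238,310),0),('l',(295,232),.02),('l',(304,226),.02),('l',(316,219),.02),('l',(326,212),.02),('cg',(267,222),.107),('cp',(278,227),.107),('lg',(232,180),.244),('lp',(248,236),.062)]+[('f',u,.022) for u in [(250,295),(213,365),(217,309),(293,333),(225,294),(246,316),(278,365)]]: print('S',n,uv,S(uv,z))
E
```

```text
fix (346, 211) [ 0.531 -0.161  0.   ]
tray (193, 230) [0.48  0.347 0.   ]
l (351, 233) [ 0.457 -0.173  0.02 ]
l (331, 231) [ 0.465 -0.108  0.02 ]
l (310, 229) [ 0.473 -0.04   0.02 ]
cg (275, 208) [0.535 0.07  0.107]
cp (277, 218) [0.503 0.064 0.107]
lg (268, 164) [0.648 0.082 0.244]
lp (269, 193) [0.589 0.09  0.062]
f (188, 289) [0.287 0.36  0.022]
f (201, 246) [0.425 0.317 0.022]
f (197, 216) [0.524 0.33  0.022]
f (175, 221) [0.509 0.402 0.022]
f (154, 295) [0.27  0.47  0.022]
f (269, 188) [0.608 0.091 0.04 ]
f (136, 256) [0.397 0.53  0.02 ]
S fix (295, 222) [ 0.533 -0.145  0.   ]
S tray (238, 310) [0.469 0.344 0.   ]
S l (295, 232) [ 0.49  -0.056  0.02 ]
S l (304, 226) [ 0.48  -0.106  0.02 ]
S l (316, 219) [ 0.462 -0.171  0.02 ]
S l (326, 212) [ 0.449 -0.236  0.02 ]
S cg (267, 222) [0.538 0.057 0.107]
S cp (278, 227) [0.493 0.067 0.107]
S lg (232, 180) [0.642 0.09  0.244]
S lp (248, 236) [0.585 0.098 0.062]
S f (250, 295) [0.458 0.297 0.022]
S f (213, 365) [0.409 0.543 0.022]
S f (217, 309) [0.506 0.387 0.022]
S f (293, 333) [0.291 0.367 0.022]
S f (225, 294) [0.521 0.327 0.022]
S f (246, 316) [0.425 0.372 0.022]
S f (278, 365) [0.278 0.472 0.022]
```

View pics/v1.png

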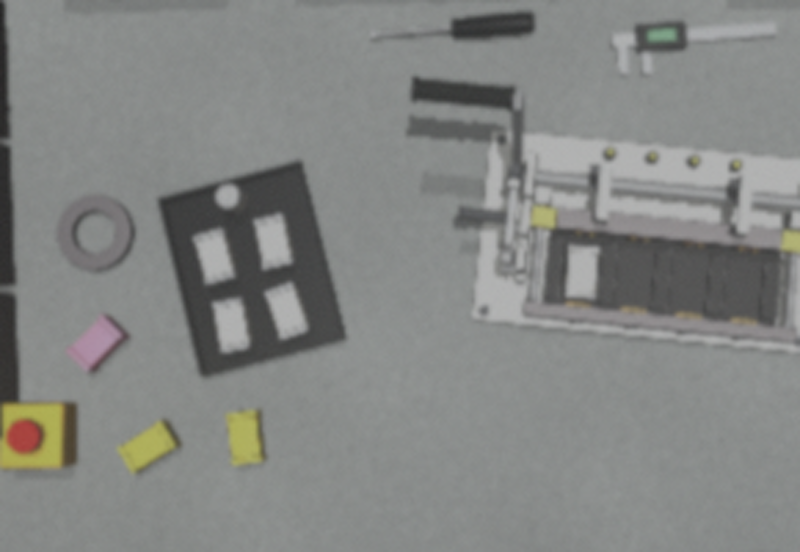

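View pics/v2.png

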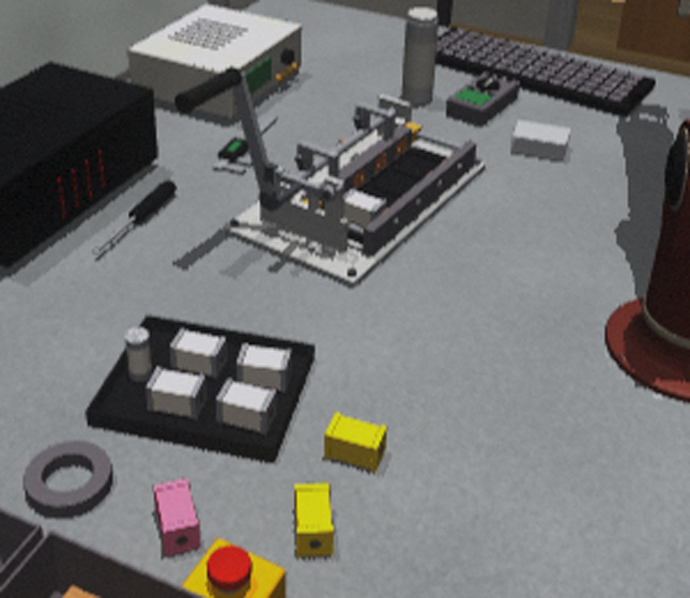

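Top view: the four white links lie in the tray at full-image px (177,223), (199,217), (184,248) and (204,243). The loaded link is in lane 4 at (311,229). The pink and yellow blocks at about (135,254), (154,292) and (188,289) are look-alikes, so I leave them alone. The side view agrees. Next I fit the fixture and tray poses.

```bash
cat >> h.py <<'E'
def fit(obs,p0):
    # obs: (cam,uv,local xyz)
    from scipy.optimize import least_squares
    ms={c:camera_model(c) for c in {o[0] for o in obs}}
    f=lambda p:np.concatenate([proj(c,R.from_euler('z',p[2]).apply(l)+[p[0],p[1],0],ms[c])[0]-uv for c,uv,l in obs])
    r=least_squares(f,p0,loss='soft_l1'); return r.x,f(r.x).reshape(-1,2)
def W(p,l): return R.from_euler('z',p[2]).apply(l)+np.array([p[0],p[1],0])
E
python3 - <<'E'
from h import *
F={'lane':(-.064,0,.02)}
L=lambda n:(-.064,[0,-.096,-.032,.032,.096][n],.02)
cg=(-.020,.215,.107);cp=(-.065,.215,.107);lp=(.035,.24,.062);lg=(.035+.19*np.sin(.3),.24,.062+.19*np.cos(.3))
obs=[('top',(351,233),L(2)),('top',(331,231),L(3)),('top',(310,229),L(4)),('top',(275,208),cg),('top',(277,218),cp),('top',(268,164),lg),('top',(269,193),lp),('top',(311.3,228.6),(-.064,.096,.056)),
('side',(295,232),L(4)),('side',(304,226),L(3)),('side',(316,219),L(2)),('side',(326,212),L(1)),('side',(267,222),cg),('side',(278,227),cp),('side',(232,180),lg),('side',(248,236),lp)]
p,r=fit(obs,[.53,-.15,-.1]);print('fix',p.round(4));print(r.round(1).tolist())
a=cv2.cvtColor(cv2.imread('pics/top.png'),cv2.COLOR_BGR2RGB)
hsv=cv2.cvtColor(a,cv2.COLOR_RGB2HSV);m=((hsv[...,2]>185)&(hsv[...,1]<40)).astype('uint8')
n,lab,st,ce=cv2.connectedComponentsWithStats(m)
for i in range(1,n):
  if 100<st[i,4]<500 and 160<ce[i][0]<330 and 190<ce[i][1]<260:
    pts=np.argwhere(lab==i)[:,::-1]; P=np.array([atz('top',q,.04 if ce[i][0]<250 else .056)[:2] for q in pts])
    (c,wh,an)=cv2.minAreaRect((P*1000).astype('float32'));u,s,v=np.linalg.svd(P-P.mean(0),full_matrices=False)
    print(ce[i].round(1),st[i,4],'c',np.round(c,1),'wh',np.round(wh,1),'yaw',round(np.arctan(v[0,1]/v[0,0]),3))
E
```

```text
fix [ 0.5274 -0.1467 -0.1216]
[[-0.7, -1.0], [-0.3, -1.0], [1.1, -0.9], [0.1, 0.3], [-3.4, 4.6], [0.4, 0.4], [0.8, -0.8], [0.1, -1.3], [2.4, 2.9], [3.2, 0.8], [0.4, 0.2], [-0.9, -0.0], [-0.7, 2.0], [0.1, 1.6], [0.5, -1.4], [-0.1, -2.1]]
```

{"op": "play_rows", "data": {
  "plan": [
    {"tx": 0.037, "ty": -0.03, "tz": -0.008, "gripper": 0.62},
    {"tx": 0.037, "ty": -0.03, "tz": -0.008},
    {"tx": 0.037, "ty": -0.03, "tz": -0.008},
    {"tx": 0.037, "ty": -0.03, "tz": -0.008},
    {"tx": 0.037, "ty": -0.03, "tz": -0.008},
    {"tx": 0.037, "ty": -0.03, "tz": -0.008},
    {"tx": 0.037, "ty": -0.03, "tz": -0.008},
    {"tx": 0.037, "ty": -0.03, "tz": -0.008},
    {"tx": 0.037, "ty": -0.03},
    {"tx": 0.037, "ty": -0.03}
  ]
}}

```text
validation failed for argument at $.pl...
```

{"op": "play_rows", "data": {
  "plan": [
    {"tx": 0.01, "ty": -0.048},
    {"tx": 0.01, "ty": -0.048},
    {"tx": 0.01, "ty": -0.048},
    {"tx": 0.01, "ty": -0.048},
    {"tx": 0.01, "ty": -0.048},
    {"tx": 0.01, "ty": -0.048},
    {"tx": 0.01, "ty": -0.048},
    {"tx": 0.01, "ty": -0.048},
    {"tx": 0.01, "ty": -0.048},
    {"tx": 0.01, "ty": -0.048},
    {"tx": 0.01, "ty": -0.048},
    {"tx": 0.01, "ty": -0.048}
  ]
}}

```text
validation failed for argument at $.pl...
```

{"op": "play_rows", "data": {
  "plan": [
    {"tx": 0.037, "ty": -0.03, "tz": -0.008, "ax": 0, "ay": 0, "az": 0, "gripper": 0.62},
    {"tx": 0.037, "ty": -0.03, "tz": -0.008, "ax": 0, "ay": 0, "az": 0, "gripper": 0.62},
    {"tx": 0.037, "ty": -0.03, "tz": -0.008, "ax": 0, "ay": 0, "az": 0, "gripper": 0.62},
    {"tx": 0.037, "ty": -0.03, "tz": -0.008, "ax": 0, "ay": 0, "az": 0, "gripper": 0.62},
    {"tx": 0.037, "ty": -0.03, "tz": -0.008, "ax": 0, "ay": 0, "az": 0, "gripper": 0.62},
    {"tx": 0.037, "ty": -0.03, "tz": -0.008, "ax": 0, "ay": 0, "az": 0, "gripper": 0.62},
    {"tx": 0.037, "ty": -0.03, "tz": -0.008, "ax": 0, "ay": 0, "az": 0, "gripper": 0.62},
    {"tx": 0.037, "ty": -0.03, "tz": -0.008, "ax": 0, "ay": 0, "az": 0, "gripper": 0.62},
    {"tx": 0.037, "ty": -0.03, "tz": 0, "ax": 0, "ay": 0, "az": 0, "gripper": 0.62},
    {"tx": 0.037, "ty": -0.03, "tz": 0, "ax": 0, "ay": 0, "az": 0, "gripper": 0.62}
  ]
}}

```text
clock: 2.3
ee_pos: [0.4469, -0.2448, 0.2834]
ee_rot: [0.992, 0.126, 0.001, 0.001]
ft_force: [0.1, -0.3, -0.2]
finger_gap: 0.621
grip_force: 0.0
```

```bash
python3 - <<'E'
from h import *
m=camera_model('wrist');a=camera('wrist');save(a,'w1.png');print(np.round(m['xyz'],3))
for t in['lane_1']:
  for r in nets.pinpoint('wrist',t): print(t,np.round(r['uv']).tolist(),round(r['p'],2),atz('wrist',r['uv'],.02,m).round(4))
p=[.5274,-.1467,-.1216]
for n,y in enumerate([-.096,-.032,.032,.096]): print(n+1,W(p,(-.064,y,.02)).round(4),proj('wrist',W(p,(-.064,y,.02)),m).round())
E
```

```text
[ 0.513 -0.228  0.45 ]
lane_1 [134.0, 117.0] 0.85 [ 0.4764 -0.0443  0.02  ]
lane_1 [269.0, 169.0] 0.75 [ 0.4539 -0.2305  0.02  ]
lane_1 [179.0, 130.0] 0.71 [ 0.4739 -0.1031  0.02  ]
lane_1 [222.0, 148.0] 0.68 [ 0.465  -0.1625  0.02  ]
lane_1 [478.0, 127.0] 0.33 [ 0.5759 -0.4813  0.02  ]
1 [ 0.4522 -0.2342  0.02  ] [[272. 171.]]
2 [ 0.46   -0.1707  0.02  ] [[227. 154.]]
3 [ 0.4678 -0.1072  0.02  ] [[181. 136.]]
4 [ 0.4755 -0.0436  0.02  ] [[133. 117.]]
```

View pics/w1.png

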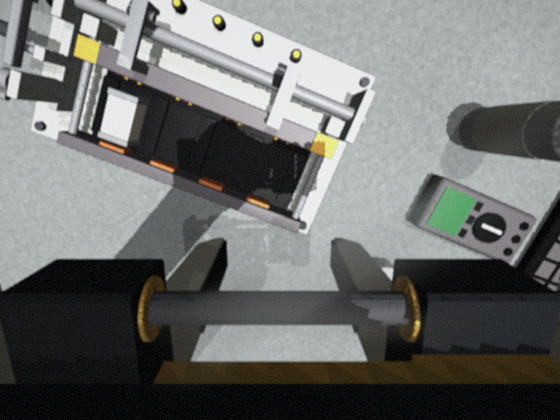

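{"op": "play_rows", "data": {
  "plan": [
    {"tx": 0.01, "ty": -0.048, "tz": 0, "ax": 0, "ay": 0, "az": 0, "gripper": 0.62},
    {"tx": 0.01, "ty": -0.048, "tz": 0, "ax": 0, "ay": 0, "az": 0, "gripper": 0.62},
    {"tx": 0.01, "ty": -0.048, "tz": 0, "ax": 0, "ay": 0, "az": 0, "gripper": 0.62},
    {"tx": 0.01, "ty": -0.048, "tz": 0, "ax": 0, "ay": 0, "az": 0, "gripper": 0.62},
    {"tx": 0.01, "ty": -0.048, "tz": 0, "ax": 0, "ay": 0, "az": 0, "gripper": 0.62},
    {"tx": 0.01, "ty": -0.048, "tz": 0, "ax": 0, "ay": 0, "az": 0, "gripper": 0.62},
    {"tx": 0.01, "ty": -0.048, "tz": 0, "ax": 0, "ay": 0, "az": 0, "gripper": 0.62},
    {"tx": 0.01, "ty": -0.048, "tz": 0, "ax": 0, "ay": 0, "az": 0, "gripper": 0.62},
    {"tx": 0.01, "ty": -0.048, "tz": 0, "ax": 0, "ay": 0, "az": 0, "gripper": 0.62},
    {"tx": 0.01, "ty": -0.048, "tz": 0, "ax": 0, "ay": 0, "az": 0, "gripper": 0.62},
    {"tx": 0.01, "ty": -0.048, "tz": 0, "ax": 0, "ay": 0, "az": 0, "gripper": 0.62},
    {"tx": 0.01, "ty": -0.048, "tz": 0, "ax": 0, "ay": 0, "az": 0, "gripper": 0.62}
  ]
}}

```text
clock: 3.6
ee_pos: [0.4181, 0.3427, 0.2829]
ee_rot: [0.992, 0.126, 0.0, 0.0]
ft_force: [1.2, 0.9, 1.0]
finger_gap: 0.618
grip_force: 0.0
```

The wrist picture shows the fixture with the link in lane 4 at (122,112), and lanes 3, 2 and 1 empty at about (180,133), (224,150) and (272,168). The plate corners are at (370,82), (305,229) and (35,129). Next I refine the fixture fit and look at the tray.

```bash
python3 - <<'E'
from h import *
import cv2
# fixture from w1 pic corners (camera pose as then)
s=readout.sense(); m=camera_model('wrist')
d=np.array(m['xyz'])-s['ee_pos']; m1=dict(m); m1['xyz']=np.array([.4469,-.2448,.2834])+d
for uv in[(372,80),(305,231),(34,129)]: print('corner',atz('wrist',uv,.012,m1).round(4))
p=[.5274,-.1467,-.1216]
for l in [(.095,-.18,.012),(-.135,-.18,.012),(-.135,.22,.012)]: print('pred',W(p,l).round(4))
a=camera('wrist');save(a,'w2.png')
for r in nets.cut_out('wrist','fuse_1'):
  c=(r['region'].astype('uint8'))
  pts=np.argwhere(r['region'])[:,::-1]
  print(np.round(r['uv']).tolist(),round(r['p'],2),len(pts),atz('wrist',r['uv'],.030,m).round(4))
hsv=cv2.cvtColor(a,cv2.COLOR_RGB2HSV);mk=((hsv[...,2]>195)&(hsv[...,1]<30)).astype('uint8')
n,lab,st,ce=cv2.connectedComponentsWithStats(mk)
for i in range(1,n):
  if st[i,4]>300:
    pts=np.argwhere(lab==i)[:,::-1];P=np.array([atz('wrist',q,.04,m)[:2] for q in pts])
    c,wh,an=cv2.minAreaRect((P*1000).astype('float32'));print('seg',ce[i].round(),st[i,4],np.round(c,1),np.round(wh,1),round(an,1))
E
```

```text
corner [ 0.5969 -0.3303  0.012 ]
corner [ 0.3787 -0.302   0.012 ]
corner [0.4267 0.0861 0.012 ]
pred [ 0.5999 -0.3369  0.012 ]
pred [ 0.3716 -0.309   0.012 ]
pred [0.4201 0.0881 0.012 ]
[256.0, 169.0] 0.94 1388 [0.4229 0.3744 0.03  ]
[246.0, 258.0] 0.88 1204 [0.2964 0.3588 0.03  ]
[315.0, 101.0] 0.72 1514 [0.524  0.3224 0.03  ]
[137.0, 155.0] 0.71 1651 [0.4016 0.5284 0.03  ]
[262.0, 102.0] 0.67 1468 [0.5053 0.3861 0.03  ]
[309.0, 171.0] 0.6 1233 [0.4371 0.3063 0.03  ]
[168.0, 244.0] 0.55 1287 [0.2887 0.4691 0.03  ]
[523.0, 168.0] 0.55 13261 [0.511  0.0347 0.03  ]
[290.0, 48.0] 0.54 757 [0.5746 0.3683 0.03  ]
seg [11. 14.] 665 [527.9 687. ] [32.1 24.9] 3.0
seg [289.  43.] 505 [577.2 371.4] [26.6 27. ] 14.4
seg [554.  80.] 315 [616.7  54.2] [42.1 15.4] 26.8
seg [518. 107.] 927 [581.1  78.9] [19.7 85.3] 83.9
seg [257. 101.] 1343 [503.3 391.9] [58.5 33.7] 15.4
seg [315. 103.] 1366 [519.4 322.3] [58.6 34. ] 11.5
seg [484. 198.] 2148 [469.7  34.6] [133.9 100.8] 82.9
seg [257. 170.] 677 [422.1 372. ] [42.2 29.6] 10.2
seg [305. 167.] 340 [437.2 307.8] [42.3 29.3] 15.3
```

View pics/w2.png

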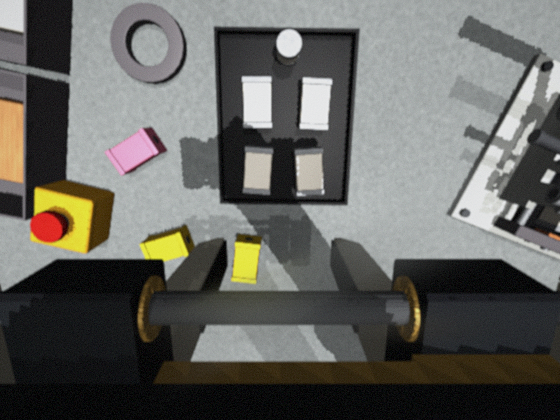

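The tray view shows the round fuse at (289,43), clearly separate from the white links at (257,101), (315,103), (257,170) and (309,171). The far-right link at (315,103) measures 58.6 x 34 mm, which fits a link, so I take it first. The red button and the yellow and pink blocks lie outside the tray.

{"op": "play_rows", "data": {
  "plan": [
    {"tx": 0.031, "ty": 0.015, "tz": 0.03, "ax": 0, "ay": 0, "az": 0.018, "gripper": 0.62},
    {"tx": 0.031, "ty": 0.015, "tz": 0.03, "ax": 0, "ay": 0, "az": 0.018, "gripper": 0.62},
    {"tx": 0.031, "ty": 0.015, "tz": 0.03, "ax": 0, "ay": 0, "az": 0.018, "gripper": 0.62},
    {"tx": 0, "ty": 0, "tz": 0.04, "ax": 0, "ay": 0, "az": 0, "gripper": 0.62},
    {"tx": 0, "ty": 0, "tz": 0.04, "ax": 0, "ay": 0, "az": 0, "gripper": 0.62},
    {"tx": 0, "ty": 0, "tz": 0.04, "ax": 0, "ay": 0, "az": 0, "gripper": 0.62},
    {"tx": 0, "ty": 0, "tz": 0.03, "ax": 0, "ay": 0, "az": 0, "gripper": 0.62},
    {"tx": 0, "ty": 0, "tz": 0, "ax": 0, "ay": 0, "az": 0, "gripper": 0.62}
  ]
}}

```text
clock: 4.5
ee_pos: [0.5165, 0.3156, 0.0384]
ee_rot: [0.995, 0.099, -0.004, 0.003]
ft_force: [-0.8, -0.5, -0.2]
finger_gap: 0.62
grip_force: 0.0
```

{"op": "play_rows", "data": {
  "plan": [
    {"tx": 0.003, "ty": -0.005, "tz": 0.012, "ax": 0, "ay": 0, "az": 0, "gripper": 0.62},
    {"tx": 0, "ty": 0, "tz": 0.013, "ax": 0, "ay": 0, "az": 0, "gripper": 0.62},
    {"tx": 0, "ty": 0, "tz": 0, "ax": 0, "ay": 0, "az": 0, "gripper": 0.2},
    {"tx": 0, "ty": 0, "tz": 0, "ax": 0, "ay": 0, "az": 0, "gripper": 0.2},
    {"tx": 0, "ty": 0, "tz": 0, "ax": 0, "ay": 0, "az": 0, "gripper": 0.2},
    {"tx": 0, "ty": 0, "tz": 0, "ax": 0, "ay": 0, "az": 0, "gripper": 0.2},
    {"tx": 0, "ty": 0, "tz": 0, "ax": 0, "ay": 0, "az": 0, "gripper": 0.2}
  ],
  "squeeze": 20
}}

```text
clock: 5.2
ee_pos: [0.5213, 0.3246, 0.0186]
ee_rot: [0.995, 0.099, 0.001, 0.0]
ft_force: [-0.5, -0.6, 3.5]
finger_gap: 0.387
grip_force: 20.0
```

{"op": "play_rows", "data": {
  "plan": [
    {"tx": 0, "ty": 0, "tz": -0.05, "ax": 0, "ay": 0, "az": 0, "gripper": 0.2},
    {"tx": 0, "ty": 0, "tz": -0.05, "ax": 0, "ay": 0, "az": 0, "gripper": 0.2},
    {"tx": 0, "ty": 0, "tz": -0.05, "ax": 0, "ay": 0, "az": 0, "gripper": 0.2},
    {"tx": 0, "ty": 0, "tz": -0.05, "ax": 0, "ay": 0, "az": 0, "gripper": 0.2},
    {"tx": -0.0155, "ty": 0.047, "tz": 0, "ax": 0, "ay": 0, "az": 0, "gripper": 0.2},
    {"tx": -0.0155, "ty": 0.047, "tz": 0, "ax": 0, "ay": 0, "az": 0, "gripper": 0.2},
    {"tx": -0.0155, "ty": 0.047, "tz": 0, "ax": 0, "ay": 0, "az": 0, "gripper": 0.2},
    {"tx": -0.0155, "ty": 0.047, "tz": 0, "ax": 0, "ay": 0, "az": 0, "gripper": 0.2},
    {"tx": -0.0155, "ty": 0.047, "tz": 0, "ax": 0, "ay": 0, "az": 0, "gripper": 0.2},
    {"tx": -0.0155, "ty": 0.047, "tz": 0, "ax": 0, "ay": 0, "az": 0, "gripper": 0.2},
    {"tx": -0.0155, "ty": 0.047, "tz": 0, "ax": 0, "ay": 0, "az": 0, "gripper": 0.2},
    {"tx": -0.0155, "ty": 0.047, "tz": 0, "ax": 0, "ay": 0, "az": 0, "gripper": 0.2}
  ]
}}

```text
clock: 6.4
ee_pos: [0.4726, -0.07, 0.2177]
ee_rot: [0.995, 0.099, 0.0, -0.0]
ft_force: [0.4, -0.8, -2.4]
finger_gap: 0.383
grip_force: 20.0
```

{"op": "play_rows", "data": {
  "plan": [
    {"tx": -0.0155, "ty": 0.047, "tz": 0, "ax": 0, "ay": 0, "az": 0, "gripper": 0.2},
    {"tx": -0.0155, "ty": 0.047, "tz": 0, "ax": 0, "ay": 0, "az": 0, "gripper": 0.2},
    {"tx": 0, "ty": 0, "tz": 0.02, "ax": 0, "ay": 0, "az": 0.08, "gripper": 0.2},
    {"tx": 0, "ty": 0, "tz": 0.02, "ax": 0, "ay": 0, "az": 0.08, "gripper": 0.2},
    {"tx": 0, "ty": 0, "tz": 0.02, "ax": 0, "ay": 0, "az": 0.08, "gripper": 0.2},
    {"tx": 0, "ty": 0, "tz": 0.02, "ax": 0, "ay": 0, "az": 0.08, "gripper": 0.2},
    {"tx": 0, "ty": 0, "tz": 0, "ax": 0, "ay": 0, "az": 0, "gripper": 0.2}
  ]
}}

```text
clock: 7.1
ee_pos: [0.4594, -0.1657, 0.1354]
ee_rot: [0.998, -0.06, -0.003, -0.001]
ft_force: [-0.0, -0.1, -1.4]
finger_gap: 0.385
grip_force: 20.0
```

```bash
python3 - <<'E'
from h import *
s=readout.sense();print(np.round(s['ee_pos'],4),np.round(s['ee_rot'],3),s['finger_gap'])
m=camera_model('wrist');a=camera('wrist');save(a,'w3.png')
for r in nets.pinpoint('wrist','lane_1'): print(np.round(r['uv']).tolist(),round(r['p'],2),atz('wrist',r['uv'],.02,m).round(4))
p=[.530,-.144,-.123]
for n,y in enumerate([-.096,-.032,.032,.096]): print(n+1,W(p,(-.064,y,.02)).round(4),proj('wrist',W(p,(-.064,y,.02)),m).round())
# overlay model: rail lines, walls
for y in(-.118,-.074,-.054,-.01,.01,.054,.074,.118):
  q=proj('wrist',np.array([W(p,(x,y,.026)) for x in(-.105,-.021)]),m).astype(int)
  cv2.line(a,tuple(map(int,q[0])),tuple(map(int,q[1])),(255,0,0),1)
for x,z in((-.105,.056),(-.021,.062)):
  q=proj('wrist',np.array([W(p,(x,y,z)) for y in(-.118,.118)]),m)
  cv2.line(a,tuple(map(int,q[0])),tuple(map(int,q[1])),(0,255,0),1)
save(cv2.resize(a[0:300],(800,429)),'w3o.png')
E
```

```text
[ 0.4594 -0.1657  0.1354] [ 0.998 -0.06  -0.003 -0.001] 0.38474888675319524
[282.0, 198.0] 0.95 [ 0.4621 -0.1694  0.02  ]
[207.0, 194.0] 0.73 [ 0.4742 -0.1026  0.02  ]
[350.0, 198.0] 0.6 [ 0.455  -0.2302  0.02  ]
1 [ 0.4547 -0.2314  0.02  ] [[351. 198.]]
2 [ 0.4626 -0.1679  0.02  ] [[280. 198.]]
3 [ 0.4704 -0.1044  0.02  ] [[210. 198.]]
4 [ 0.4783 -0.0409  0.02  ] [[139. 198.]]
```

View pics/w3o.png

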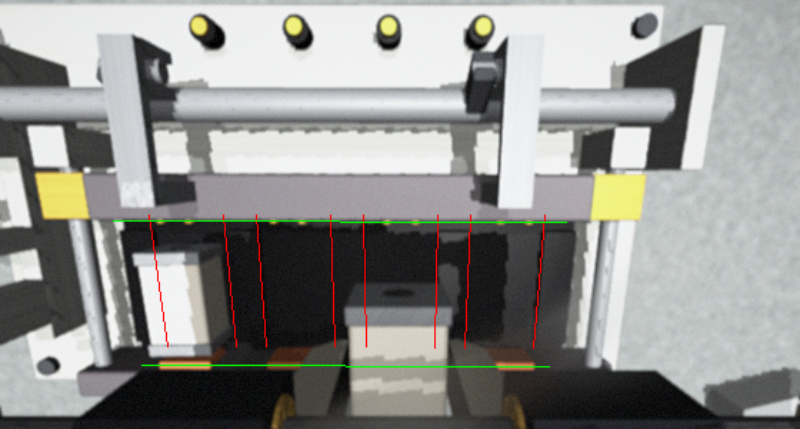

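The overlay lines up with the carriage edge, the rails and the link in lane 4 (crop px 180,300). The held link is centred on lane 2 at (400,330). Lowering it now.

{"op": "play_rows", "data": {
  "plan": [
    {"tx": 0.0035, "ty": 0.002, "tz": 0.03, "ax": 0, "ay": 0, "az": 0.003, "gripper": 0.2},
    {"tx": 0, "ty": 0, "tz": 0.03, "ax": 0, "ay": 0, "az": 0, "gripper": 0.2},
    {"tx": 0, "ty": 0, "tz": 0.02, "ax": 0, "ay": 0, "az": 0, "gripper": 0.2},
    {"tx": 0, "ty": 0, "tz": 0.01, "ax": 0, "ay": 0, "az": 0, "gripper": 0.2},
    {"tx": 0, "ty": 0, "tz": 0.006, "ax": 0, "ay": 0, "az": 0, "gripper": 0.2},
    {"tx": 0, "ty": 0, "tz": 0, "ax": 0, "ay": 0, "az": 0, "gripper": 0.2}
  ]
}}

```text
clock: 7.8
ee_pos: [0.4654, -0.1691, 0.0421]
ee_rot: [0.998, -0.062, 0.0, 0.0]
ft_force: [0.5, 0.4, -1.1]
finger_gap: 0.385
grip_force: 20.0
```

{"op": "play_rows", "data": {
  "plan": [
    {"tx": -0.002, "ty": 0, "tz": 0.005, "ax": 0, "ay": 0, "az": 0, "gripper": 0.2},
    {"tx": 0, "ty": 0, "tz": 0.002, "ax": 0, "ay": 0, "az": 0, "gripper": 0.2},
    {"tx": 0, "ty": 0, "tz": 0, "ax": 0, "ay": 0, "az": 0, "gripper": 0.2}
  ]
}}

```text
clock: 8.1
ee_pos: [0.4629, -0.1688, 0.0349]
ee_rot: [0.998, -0.062, 0.0, 0.0]
ft_force: [0.4, 0.1, -1.2]
finger_gap: 0.384
grip_force: 20.0
```

Open, rise, and head back to the tray for the far-left link.

{"op": "play_rows", "data": {
  "plan": [
    {"tx": 0, "ty": 0, "tz": 0, "ax": 0, "ay": 0, "az": 0, "gripper": 0.5},
    {"tx": 0, "ty": 0, "tz": 0, "ax": 0, "ay": 0, "az": 0, "gripper": 0.5},
    {"tx": 0, "ty": 0, "tz": 0, "ax": 0, "ay": 0, "az": 0, "gripper": 0.5},
    {"tx": 0, "ty": 0, "tz": -0.02, "ax": 0, "ay": 0, "az": 0, "gripper": 0.5},
    {"tx": 0, "ty": 0, "tz": -0.04, "ax": 0, "ay": 0, "az": 0, "gripper": 0.5},
    {"tx": 0, "ty": 0, "tz": -0.05, "ax": 0, "ay": 0, "az": 0, "gripper": 0.62},
    {"tx": 0, "ty": 0, "tz": -0.05, "ax": 0, "ay": 0, "az": 0, "gripper": 0.62},
    {"tx": 0, "ty": 0, "tz": -0.03, "ax": 0, "ay": 0, "az": 0, "gripper": 0.62},
    {"tx": 0, "ty": 0, "tz": 0, "ax": 0, "ay": 0, "az": 0, "gripper": 0.62}
  ]
}}

```text
clock: 9.0
ee_pos: [0.4658, -0.1695, 0.2296]
ee_rot: [0.998, -0.062, 0.005, 0.001]
ft_force: [0.8, -0.7, -0.7]
finger_gap: 0.622
grip_force: 0.0
```

```bash
python3 - <<'E'
from h import *
s=readout.sense();print(np.round(s['ee_pos'],4),np.round(s['ee_rot'],3),s['finger_gap'])
m=camera_model('wrist');a=camera('wrist');save(a,'w4.png')
p=[.530,-.144,-.123]
for r in nets.pinpoint('wrist','fuse_1'):
  w=atz('wrist',r['uv'],.038,m); l=R.from_euler('z',.123).apply(w-[p[0],p[1],0]); print(np.round(r['uv']).tolist(),round(r['p'],2),w.round(4),'fix',l.round(4))
E
```

```text
[ 0.4658 -0.1695  0.2296] [ 0.998 -0.062  0.005  0.001] 0.6220390319088401
[279.0, 191.0] 0.67 [ 0.4633 -0.1703  0.038 ] fix [-0.063  -0.0343  0.038 ]
```

View pics/w4.png

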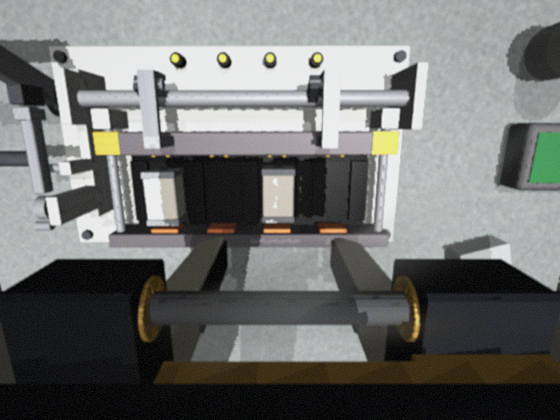

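The link sits in lane 2 at (278,193), aligned with its orange contact. Fetching the second one.

{"op": "play_rows", "data": {
  "plan": [
    {"tx": -0.0027, "ty": -0.0468, "tz": 0, "ax": 0, "ay": 0, "az": 0, "gripper": 0.55},
    {"tx": -0.0027, "ty": -0.0468, "tz": 0, "ax": 0, "ay": 0, "az": 0, "gripper": 0.55},
    {"tx": -0.0027, "ty": -0.0468, "tz": 0, "ax": 0, "ay": 0, "az": 0, "gripper": 0.55},
    {"tx": -0.0027, "ty": -0.0468, "tz": 0, "ax": 0, "ay": 0, "az": 0, "gripper": 0.55},
    {"tx": -0.0027, "ty": -0.0468, "tz": 0, "ax": 0, "ay": 0, "az": 0, "gripper": 0.55},
    {"tx": -0.0027, "ty": -0.0468, "tz": 0, "ax": 0, "ay": 0, "az": 0, "gripper": 0.55},
    {"tx": -0.0027, "ty": -0.0468, "tz": 0, "ax": 0, "ay": 0, "az": 0, "gripper": 0.55},
    {"tx": -0.0027, "ty": -0.0468, "tz": 0, "ax": 0, "ay": 0, "az": 0, "gripper": 0.55},
    {"tx": -0.0027, "ty": -0.0468, "tz": 0, "ax": 0, "ay": 0, "az": 0, "gripper": 0.55},
    {"tx": -0.0027, "ty": -0.0468, "tz": 0, "ax": 0, "ay": 0, "az": 0, "gripper": 0.55},
    {"tx": -0.0027, "ty": -0.0468, "tz": 0, "ax": 0, "ay": 0, "az": 0, "gripper": 0.55},
    {"tx": -0.0027, "ty": -0.0468, "tz": 0, "ax": 0, "ay": 0, "az": 0, "gripper": 0.55}
  ]
}}

```text
clock: 10.3
ee_pos: [0.4992, 0.3935, 0.2218]
ee_rot: [0.998, -0.062, -0.002, 0.002]
ft_force: [-0.1, -0.1, 0.5]
finger_gap: 0.547
grip_force: 0.0
```

{"op": "play_rows", "data": {
  "plan": [
    {"tx": 0, "ty": 0, "tz": 0.025, "ax": 0, "ay": 0, "az": -0.0985, "gripper": 0.55},
    {"tx": 0, "ty": 0, "tz": 0.025, "ax": 0, "ay": 0, "az": -0.0985, "gripper": 0.55},
    {"tx": 0, "ty": 0, "tz": 0.025, "ax": 0, "ay": 0, "az": -0.0985, "gripper": 0.55},
    {"tx": 0, "ty": 0, "tz": 0.025, "ax": 0, "ay": 0, "az": -0.0985, "gripper": 0.55},
    {"tx": 0, "ty": 0, "tz": 0, "ax": 0, "ay": 0, "az": 0, "gripper": 0.55},
    {"tx": 0, "ty": 0, "tz": 0, "ax": 0, "ay": 0, "az": 0, "gripper": 0.55}
  ]
}}

```text
clock: 10.9
ee_pos: [0.4995, 0.392, 0.1231]
ee_rot: [0.991, 0.134, -0.002, 0.001]
ft_force: [0.1, 0.5, 0.4]
finger_gap: 0.548
grip_force: 0.0
```

```bash
python3 - <<'E'
from h import *
s=readout.sense();print(np.round(s['ee_pos'],4),np.round(s['ee_rot'],3),s['finger_gap'])
m=camera_model('wrist');a=camera('wrist');save(a,'w5.png')
for r in nets.cut_out('wrist','fuse_1'):
  c=max(cv2.findContours(r['region'].astype('uint8'),0,2)[0],key=cv2.contourArea)
  print(np.round(r['uv']).tolist(),round(r['p'],2),atz('wrist',r['uv'],.034,m).round(4))
hsv=cv2.cvtColor(a,cv2.COLOR_RGB2HSV);mk=((hsv[...,2]>140)&(hsv[...,1]<60)).astype('uint8')
n,lab,st,ce=cv2.connectedComponentsWithStats(mk)
for i in range(1,n):
  if 1000<st[i,4]<20000:
    P=np.array([atz('wrist',q,.04,m)[:2] for q in np.argwhere(lab==i)[:,::-1]])
    c,wh,an=cv2.minAreaRect((P*1000).astype('float32'));print('seg',ce[i].round(),st[i,4],np.round(c,1),np.round(wh,1),round(an,1))
E
```

```text
[0.4995 0.392  0.1231] [ 0.991  0.134 -0.002  0.001] 0.5483770675010624
[119.0, 248.0] 0.77 [0.4308 0.5144 0.034 ]
[282.0, 202.0] 0.66 [0.5063 0.391  0.034 ]
[279.0, 272.0] 0.62 [0.4448 0.3763 0.034 ]
seg [337. 131.] 1437 [572.3 366. ] [31.1 31.4] 15.3
seg [280. 202.] 2645 [507.  392.6] [51.4 34.7] 15.3
seg [264. 348.] 3379 [379.  361.4] [ 38.1 139.8] 15.3
```

{"op": "play_rows", "data": {
  "plan": [
    {"tx": 0.004, "ty": 0.001, "tz": 0.035, "ax": 0, "ay": 0, "az": 0, "gripper": 0.55},
    {"tx": 0, "ty": 0, "tz": 0.03, "ax": 0, "ay": 0, "az": 0, "gripper": 0.55},
    {"tx": 0, "ty": 0, "tz": 0.025, "ax": 0, "ay": 0, "az": 0, "gripper": 0.55},
    {"tx": 0, "ty": 0, "tz": 0.015, "ax": 0, "ay": 0, "az": 0, "gripper": 0.55},
    {"tx": 0, "ty": 0, "tz": 0, "ax": 0, "ay": 0, "az": 0, "gripper": 0.55},
    {"tx": 0, "ty": 0, "tz": 0, "ax": 0, "ay": 0, "az": 0, "gripper": 0.2},
    {"tx": 0, "ty": 0, "tz": 0, "ax": 0, "ay": 0, "az": 0, "gripper": 0.2},
    {"tx": 0, "ty": 0, "tz": 0, "ax": 0, "ay": 0, "az": 0, "gripper": 0.2},
    {"tx": 0, "ty": 0, "tz": 0, "ax": 0, "ay": 0, "az": 0, "gripper": 0.2}
  ],
  "squeeze": 20
}}

```text
clock: 11.9
ee_pos: [0.5055, 0.3933, 0.0215]
ee_rot: [0.991, 0.134, 0.001, -0.001]
ft_force: [-0.1, -1.1, 6.3]
finger_gap: 0.386
grip_force: 20.0
```

{"op": "play_rows", "data": {
  "plan": [
    {"tx": 0, "ty": 0, "tz": -0.05, "ax": 0, "ay": 0, "az": 0, "gripper": 0.2},
    {"tx": 0, "ty": 0, "tz": -0.05, "ax": 0, "ay": 0, "az": 0, "gripper": 0.2},
    {"tx": 0, "ty": 0, "tz": -0.05, "ax": 0, "ay": 0, "az": 0, "gripper": 0.2},
    {"tx": 0, "ty": 0, "tz": -0.05, "ax": 0, "ay": 0, "az": 0, "gripper": 0.2},
    {"tx": -0.0165, "ty": 0.0453, "tz": 0, "ax": 0, "ay": 0, "az": 0, "gripper": 0.2},
    {"tx": -0.0165, "ty": 0.0453, "tz": 0, "ax": 0, "ay": 0, "az": 0, "gripper": 0.2},
    {"tx": -0.0165, "ty": 0.0453, "tz": 0, "ax": 0, "ay": 0, "az": 0, "gripper": 0.2},
    {"tx": -0.0165, "ty": 0.0453, "tz": 0, "ax": 0, "ay": 0, "az": 0, "gripper": 0.2},
    {"tx": -0.0165, "ty": 0.0453, "tz": 0, "ax": 0, "ay": 0, "az": 0, "gripper": 0.2},
    {"tx": -0.0165, "ty": 0.0453, "tz": 0, "ax": 0, "ay": 0, "az": 0, "gripper": 0.2},
    {"tx": -0.0165, "ty": 0.0453, "tz": 0, "ax": 0, "ay": 0, "az": 0, "gripper": 0.2},
    {"tx": -0.0165, "ty": 0.0453, "tz": 0, "ax": 0, "ay": 0, "az": 0, "gripper": 0.2}
  ]
}}

```text
clock: 13.1
ee_pos: [0.4729, 0.0063, 0.2197]
ee_rot: [0.991, 0.135, -0.0, 0.0]
ft_force: [1.7, -0.1, -1.5]
finger_gap: 0.382
grip_force: 20.0
```

{"op": "play_rows", "data": {
  "plan": [
    {"tx": -0.0165, "ty": 0.0453, "tz": 0, "ax": 0, "ay": 0, "az": 0, "gripper": 0.2},
    {"tx": -0.0165, "ty": 0.0453, "tz": 0, "ax": 0, "ay": 0, "az": 0, "gripper": 0.2},
    {"tx": -0.0165, "ty": 0.0453, "tz": 0, "ax": 0, "ay": 0, "az": 0, "gripper": 0.2},
    {"tx": -0.0165, "ty": 0.0453, "tz": 0, "ax": 0, "ay": 0, "az": 0, "gripper": 0.2},
    {"tx": -0.0165, "ty": 0.0453, "tz": 0, "ax": 0, "ay": 0, "az": 0, "gripper": 0.2},
    {"tx": 0, "ty": 0, "tz": 0.02, "ax": 0, "ay": 0, "az": 0.098, "gripper": 0.2},
    {"tx": 0, "ty": 0, "tz": 0.02, "ax": 0, "ay": 0, "az": 0.098, "gripper": 0.2},
    {"tx": 0, "ty": 0, "tz": 0.02, "ax": 0, "ay": 0, "az": 0.098, "gripper": 0.2},
    {"tx": 0, "ty": 0, "tz": 0.02, "ax": 0, "ay": 0, "az": 0.098, "gripper": 0.2},
    {"tx": 0, "ty": 0, "tz": 0, "ax": 0, "ay": 0, "az": 0, "gripper": 0.2},
    {"tx": 0, "ty": 0, "tz": 0, "ax": 0, "ay": 0, "az": 0, "gripper": 0.2}
  ]
}}

```text
clock: 14.2
ee_pos: [0.4546, -0.2318, 0.1398]
ee_rot: [0.998, -0.06, -0.0, -0.0]
ft_force: [-0.1, -0.3, -1.3]
finger_gap: 0.387
grip_force: 20.0
```

{"op": "play_rows", "data": {
  "plan": [
    {"tx": 0, "ty": 0, "tz": 0.03, "ax": 0, "ay": 0, "az": 0.003, "gripper": 0.2},
    {"tx": 0, "ty": 0, "tz": 0.03, "ax": 0, "ay": 0, "az": 0, "gripper": 0.2},
    {"tx": 0, "ty": 0, "tz": 0.02, "ax": 0, "ay": 0, "az": 0, "gripper": 0.2},
    {"tx": 0, "ty": 0, "tz": 0.012, "ax": 0, "ay": 0, "az": 0, "gripper": 0.2},
    {"tx": 0, "ty": 0, "tz": 0.008, "ax": 0, "ay": 0, "az": 0, "gripper": 0.2},
    {"tx": 0, "ty": 0, "tz": 0, "ax": 0, "ay": 0, "az": 0, "gripper": 0.2}
  ]
}}

```text
clock: 14.8
ee_pos: [0.4549, -0.2322, 0.0397]
ee_rot: [0.998, -0.062, 0.0, -0.0]
ft_force: [0.3, 0.0, -1.6]
finger_gap: 0.387
grip_force: 20.0
```

{"op": "play_rows", "data": {
  "plan": [
    {"tx": 0, "ty": 0, "tz": 0.003, "ax": 0, "ay": 0, "az": 0, "gripper": 0.2},
    {"tx": 0, "ty": 0, "tz": 0, "ax": 0, "ay": 0, "az": 0, "gripper": 0.2},
    {"tx": 0, "ty": 0, "tz": 0, "ax": 0, "ay": 0, "az": 0, "gripper": 0.5},
    {"tx": 0, "ty": 0, "tz": 0, "ax": 0, "ay": 0, "az": 0, "gripper": 0.5},
    {"tx": 0, "ty": 0, "tz": 0, "ax": 0, "ay": 0, "az": 0, "gripper": 0.5},
    {"tx": 0, "ty": 0, "tz": -0.02, "ax": 0, "ay": 0, "az": 0, "gripper": 0.5},
    {"tx": 0, "ty": 0, "tz": -0.04, "ax": 0, "ay": 0, "az": 0, "gripper": 0.5},
    {"tx": 0, "ty": 0, "tz": -0.05, "ax": 0, "ay": 0, "az": 0, "gripper": 0.5},
    {"tx": 0, "ty": 0, "tz": -0.05, "ax": 0, "ay": 0, "az": 0, "gripper": 0.5},
    {"tx": 0, "ty": 0, "tz": -0.05, "ax": 0, "ay": 0, "az": 0, "gripper": 0.5},
    {"tx": 0, "ty": 0, "tz": -0.02, "ax": 0, "ay": 0, "az": 0, "gripper": 0.5},
    {"tx": 0, "ty": 0, "tz": 0, "ax": 0, "ay": 0, "az": 0, "gripper": 0.5}
  ]
}}

```text
clock: 16.0
ee_pos: [0.4565, -0.2328, 0.2705]
ee_rot: [0.998, -0.063, 0.004, 0.002]
ft_force: [-0.1, -0.0, 0.1]
finger_gap: 0.5
grip_force: 0.0
```

```bash
python3 - <<'E'
from h import *
s=readout.sense();print(np.round(s['ee_pos'],4),np.round(s['ee_rot'],3),s['finger_gap'])
m=camera_model('wrist');a=camera('wrist');b=camera('side');save(a,'w6.png');save(b,'s6.png')
p=[.530,-.144,-.123]
for r in nets.pinpoint('wrist','fuse_1'):
  w=atz('wrist',r['uv'],.038,m); l=R.from_euler('z',.123).apply(w-[p[0],p[1],0]); print(np.round(r['uv']).tolist(),round(r['p'],2),w.round(4),'fix',l.round(4))
save(np.hstack([cv2.resize(a[60:260,60:460],(500,250)),cv2.resize(b[150:275,200:350],(300,250))]),'v6.png')
E
```

```text
[ 0.4565 -0.2328  0.2705] [ 0.998 -0.063  0.004  0.002] 0.5000318711166217
[281.0, 186.0] 0.76 [ 0.4515 -0.2365  0.038 ] fix [-0.0666 -0.1014  0.038 ]
[230.0, 182.0] 0.58 [ 0.4645 -0.1734  0.038 ] fix [-0.0614 -0.0372  0.038 ]
```

View pics/v6.png

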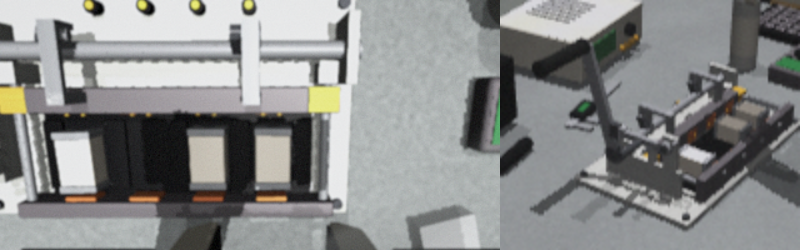

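Three links now lie in lanes 4, 2 and 1 at crop px (78,160), (208,155) and (273,155), each in front of its contact, and the lever is at rest. Next I turn the gripper and go to the catch.

{"op": "play_rows", "data": {
  "plan": [
    {"tx": 0, "ty": 0, "tz": 0, "ax": 0, "ay": 0, "az": -0.143, "gripper": 0.5},
    {"tx": 0, "ty": 0, "tz": 0, "ax": 0, "ay": 0, "az": -0.143, "gripper": 0.5},
    {"tx": 0, "ty": 0, "tz": 0, "ax": 0, "ay": 0, "az": -0.143, "gripper": 0.5},
    {"tx": 0, "ty": 0, "tz": 0, "ax": 0, "ay": 0, "az": -0.143, "gripper": 0.5},
    {"tx": 0, "ty": 0, "tz": 0, "ax": 0, "ay": 0, "az": -0.143, "gripper": 0.5},
    {"tx": 0, "ty": 0, "tz": 0, "ax": 0, "ay": 0, "az": -0.143, "gripper": 0.5},
    {"tx": 0, "ty": 0, "tz": 0, "ax": 0, "ay": 0, "az": -0.143, "gripper": 0.5},
    {"tx": 0, "ty": 0, "tz": 0, "ax": 0, "ay": 0, "az": -0.143, "gripper": 0.5},
    {"tx": 0, "ty": 0, "tz": 0, "ax": 0, "ay": 0, "az": -0.143, "gripper": 0.5},
    {"tx": 0, "ty": 0, "tz": 0, "ax": 0, "ay": 0, "az": -0.143, "gripper": 0.5},
    {"tx": 0, "ty": 0, "tz": 0, "ax": 0, "ay": 0, "az": -0.143, "gripper": 0.5}
  ]
}}

```text
clock: 17.25
ee_pos: [0.4534, -0.2317, 0.2644]
ee_rot: [0.747, 0.665, -0.001, -0.002]
ft_force: [0.4, 0.3, -0.5]
finger_gap: 0.5
grip_force: 0.0
```

{"op": "play_rows", "data": {
  "plan": [
    {"tx": 0.045, "ty": 0, "tz": 0, "ax": 0, "ay": 0, "az": 0, "gripper": 0.5},
    {"tx": 0.045, "ty": 0, "tz": 0, "ax": 0, "ay": 0, "az": 0, "gripper": 0.5},
    {"tx": 0.045, "ty": 0, "tz": 0, "ax": 0, "ay": 0, "az": 0, "gripper": 0.5},
    {"tx": 0.045, "ty": 0, "tz": 0, "ax": 0, "ay": 0, "az": 0, "gripper": 0.5},
    {"tx": 0.045, "ty": 0, "tz": 0, "ax": 0, "ay": 0, "az": 0, "gripper": 0.5},
    {"tx": 0.035, "ty": 0, "tz": 0, "ax": 0, "ay": 0, "az": 0, "gripper": 0.5},
    {"tx": 0, "ty": 0, "tz": 0, "ax": 0, "ay": 0, "az": 0, "gripper": 0.5},
    {"tx": 0, "ty": 0, "tz": 0, "ax": 0, "ay": 0, "az": 0, "gripper": 0.5}
  ]
}}

```text
clock: 18.05
ee_pos: [0.4855, 0.0262, 0.265]
ee_rot: [0.748, 0.663, -0.001, -0.001]
ft_force: [0.4, 0.2, -0.2]
finger_gap: 0.5
grip_force: 0.0
```

```bash
python3 - <<'E'
from h import *
s=readout.sense();print(np.round(s['ee_pos'],4),np.round(s['ee_rot'],3),np.round(s['q'],2))
print('yaw',np.arctan2(*R.from_quat(s['ee_rot']).as_matrix()[[1,0],0]))
m=camera_model('wrist');a=camera('wrist');save(a,'w7.png')
p=[.530,-.144,-.123]
for t,l,z in(('catch_grip',(-.02,.215,.107),.107),('catch_pivot',(-.065,.215,.107),.107),('lever_grip',(.091,.24,.2435),.2435),('lever_pivot',(.035,.24,.062),.062)):
  for r in nets.pinpoint('wrist',t)[:2]:
    w=atz('wrist',r['uv'],z,m);print(t,np.round(r['uv']).tolist(),round(r['p'],2),w.round(4),'model',W(p,l).round(4),proj('wrist',W(p,l),m).round())
for l in((-.02,.188,.107),(-.02,.242,.107),(.091,.192,.2435),(.091,.292,.2435)):
  q=proj('wrist',W(p,l),m)[0]; cv2.circle(a,tuple(map(int,q)),4,(255,0,0),1)
save(a,'w7o.png')
E
```

```text
[0.4855 0.0262 0.265 ] [ 0.748  0.663 -0.001 -0.001] [ 0.39  0.38 -0.69  1.79  0.27  1.07 -0.51]
yaw 1.4502364438988877
catch_grip [328.0, 143.0] 0.87 [0.5391 0.0713 0.107 ] model [0.5365 0.0718 0.107 ] [[325. 142.]]
catch_pivot [282.0, 142.0] 0.81 [0.4945 0.0769 0.107 ] model [0.4919 0.0774 0.107 ] [[280. 142.]]
```

View pics/w7o.png

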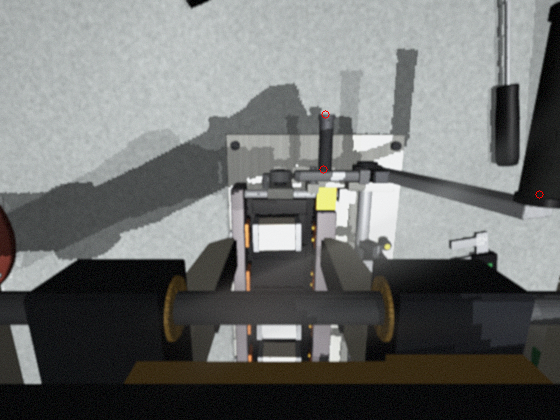

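The model marks fall on the catch grip (325,114 to 323,169), and the net agrees to 3 mm. The lever bar's end is at about (540,195).

{"op": "play_rows", "data": {
  "plan": [
    {"tx": 0.022, "ty": 0.0075, "tz": 0.027, "ax": 0, "ay": 0, "az": 0, "gripper": 0.5},
    {"tx": 0.022, "ty": 0.0075, "tz": 0.027, "ax": 0, "ay": 0, "az": 0, "gripper": 0.5},
    {"tx": 0.022, "ty": 0.0075, "tz": 0.027, "ax": 0, "ay": 0, "az": 0, "gripper": 0.5},
    {"tx": 0, "ty": 0, "tz": 0, "ax": -0.1, "ay": 0, "az": 0, "gripper": 0.5},
    {"tx": 0, "ty": 0, "tz": 0, "ax": -0.1, "ay": 0, "az": 0, "gripper": 0.5},
    {"tx": 0, "ty": 0, "tz": 0, "ax": -0.1, "ay": 0, "az": 0, "gripper": 0.5},
    {"tx": 0, "ty": 0, "tz": 0, "ax": 0, "ay": 0, "az": 0, "gripper": 0.5},
    {"tx": 0, "ty": 0, "tz": 0, "ax": 0, "ay": 0, "az": 0, "gripper": 0.5}
  ]
}}

```text
clock: 19.1
ee_pos: [0.5174, 0.0881, 0.1862]
ee_rot: [0.741, 0.655, 0.099, 0.112]
ft_force: [0.6, 0.5, -0.1]
finger_gap: 0.505
grip_force: 0.0
```

```bash
cat >> h.py <<'E'
P=[.530,-.144,-.123]
def st(l=None):
    s=readout.sense(); Rt=R.from_quat(s['ee_rot']); Rf=R.from_euler('z',-P[2])
    t=np.array(s['ee_pos'])-[P[0],P[1],0]; M=(Rf*Rt).as_matrix()
    g=np.array(s['ee_pos'])-.019*Rt.as_matrix()[:,2]
    print('t',s['clock'],'tcp_fix',Rf.apply(t).round(4),'grasp_fix',Rf.apply(g-[P[0],P[1],0]).round(4),'gap',round(s['finger_gap'],3),'grip',s['grip_force'],'F_fix',Rf.apply(s['ft_force']).round(1))
    print('tool axes in fix (cols)\n',M.round(3),'q',np.round(s['q'],2))
    if l is not None:
        print('move tool axes grasp->target',(M.T@(np.array(l)-Rf.apply(g-[P[0],P[1],0]))).round(4))
E
python3 -c "
from h import *
st((-.018,.229,.107))"
```

```text
t 19.1 tcp_fix [-0.041   0.2288  0.1862] grasp_fix [-0.0466  0.2288  0.2043] gap 0.505 grip 0.0 F_fix [ 0.6  0.6 -0.1]
tool axes in fix (cols)
 [[ 0.001  0.955  0.295]
 [ 1.    -0.001 -0.001]
 [-0.001  0.295 -0.955]] q [ 0.08  0.39 -0.49  2.06  0.64  0.55 -1.  ]
move tool axes grasp->target [ 0.0003 -0.0014  0.1014]
```

{"op": "play_rows", "data": {
  "plan": [
    {"tx": 0, "ty": -0.001, "tz": 0.035, "ax": 0, "ay": 0, "az": 0, "gripper": 0.5},
    {"tx": 0, "ty": 0, "tz": 0.035, "ax": 0, "ay": 0, "az": 0, "gripper": 0.5},
    {"tx": 0, "ty": 0, "tz": 0.03, "ax": 0, "ay": 0, "az": 0, "gripper": 0.5},
    {"tx": 0, "ty": 0, "tz": 0, "ax": 0, "ay": 0, "az": 0, "gripper": 0.5},
    {"tx": 0, "ty": 0, "tz": 0, "ax": 0, "ay": 0, "az": 0, "gripper": 0.0},
    {"tx": 0, "ty": 0, "tz": 0, "ax": 0, "ay": 0, "az": 0, "gripper": 0.0},
    {"tx": 0, "ty": 0, "tz": 0, "ax": 0, "ay": 0, "az": 0, "gripper": 0.0},
    {"tx": 0, "ty": 0, "tz": 0, "ax": 0, "ay": 0, "az": 0, "gripper": 0.0},
    {"tx": 0, "ty": 0, "tz": 0, "ax": 0, "ay": 0, "az": 0, "gripper": 0.0}
  ],
  "squeeze": 10
}}

```text
clock: 20.0
ee_pos: [0.5443, 0.0853, 0.0904]
ee_rot: [0.741, 0.655, 0.099, 0.112]
ft_force: [-3.7, 0.5, 3.9]
finger_gap: 0.143
grip_force: 10.0
```

```bash
python3 -c "
from h import *
st((-.018,.229,.107))
M=R.from_euler('x',0.3)
c,s=np.cos(.3),np.sin(.3)
q=np.linspace(0,2.4,13)
x=.045*np.cos(q);z=.045*np.sin(q)
d=np.diff(np.c_[x,z],axis=0)
print(np.c_[q[1:],d@[c,s],d@[s,-c]].round(4))"
```

```text
t 20.0 tcp_fix [-0.0139  0.2293  0.0904] grasp_fix [-0.0196  0.2293  0.1085] gap 0.143 grip 10.001745969057083 F_fix [-3.8  0.   3.9]
tool axes in fix (cols)
 [[-0.     0.956  0.295]
 [ 1.     0.    -0.   ]
 [-0.     0.295 -0.956]] q [-0.08  0.56 -0.26  2.1   0.9   0.33 -1.24]
move tool axes grasp->target [-0.0003  0.001   0.0019]
[[ 2.0e-01  1.8e-03 -8.8e-03]
 [ 4.0e-01 -0.0e+00 -9.0e-03]
 [ 6.0e-01 -1.8e-03 -8.8e-03]
 [ 8.0e-01 -3.5e-03 -8.3e-03]
 [ 1.0e+00 -5.1e-03 -7.4e-03]
 [ 1.2e+00 -6.4e-03 -6.3e-03]
 [ 1.4e+00 -7.6e-03 -4.9e-03]
 [ 1.6e+00 -8.4e-03 -3.3e-03]
 [ 1.8e+00 -8.9e-03 -1.5e-03]
 [ 2.0e+00 -9.0e-03  3.0e-04]
 [ 2.2e+00 -8.8e-03  2.0e-03]
 [ 2.4e+00 -8.2e-03  3.7e-03]]
```

Gripped at 13 mm, which matches the 14 mm bar. Following the arc.

{"op": "play_rows", "data": {
  "plan": [
    {"tx": 0, "ty": 0.0018, "tz": -0.0088, "ax": 0, "ay": 0, "az": 0, "gripper": 0.0},
    {"tx": 0, "ty": 0, "tz": -0.009, "ax": 0, "ay": 0, "az": 0, "gripper": 0.0},
    {"tx": 0, "ty": -0.0018, "tz": -0.0088, "ax": 0, "ay": 0, "az": 0, "gripper": 0.0},
    {"tx": 0, "ty": -0.0035, "tz": -0.0083, "ax": 0, "ay": 0, "az": 0, "gripper": 0.0},
    {"tx": 0, "ty": -0.0051, "tz": -0.0074, "ax": 0, "ay": 0, "az": 0, "gripper": 0.0},
    {"tx": 0, "ty": -0.0064, "tz": -0.0063, "ax": 0, "ay": 0, "az": 0, "gripper": 0.0}
  ]
}}

```text
clock: 20.6
ee_pos: [0.5209, 0.0884, 0.1352]
ee_rot: [0.741, 0.654, 0.103, 0.115]
ft_force: [6.5, -2.8, 5.7]
finger_gap: 0.147
grip_force: 10.0
```

```bash
python3 -c "
from h import *
q=1.2
st((-.065+.045*np.cos(q),.229,.107+.045*np.sin(q)))"
```

```text
t 20.6 tcp_fix [-0.0375  0.2295  0.1352] grasp_fix [-0.0433  0.2295  0.1533] gap 0.147 grip 9.998277202248573 F_fix [ 6.8 -1.9  5.7]
tool axes in fix (cols)
 [[ 0.001  0.953  0.304]
 [ 1.    -0.002  0.002]
 [ 0.002  0.304 -0.953]] q [-0.02  0.46 -0.36  2.12  0.8   0.41 -1.17]
move tool axes grasp->target [-0.0005 -0.0065  0.0025]
```

{"op": "play_rows", "data": {
  "plan": [
    {"tx": 0, "ty": -0.0076, "tz": -0.0049, "ax": 0, "ay": 0, "az": 0, "gripper": 0.0},
    {"tx": 0, "ty": -0.0084, "tz": -0.0033, "ax": 0, "ay": 0, "az": 0, "gripper": 0.0},
    {"tx": 0, "ty": -0.0089, "tz": -0.0015, "ax": 0, "ay": 0, "az": 0, "gripper": 0.0},
    {"tx": 0, "ty": -0.009, "tz": 0.0003, "ax": 0, "ay": 0, "az": 0, "gripper": 0.0},
    {"tx": 0, "ty": -0.0088, "tz": 0.002, "ax": 0, "ay": 0, "az": 0, "gripper": 0.0},
    {"tx": 0, "ty": -0.006, "tz": 0.0025, "ax": 0, "ay": 0, "az": 0, "gripper": 0.0},
    {"tx": 0, "ty": 0, "tz": 0, "ax": 0, "ay": 0, "az": 0, "gripper": 0.0},
    {"tx": 0, "ty": 0, "tz": 0, "ax": 0, "ay": 0, "az": 0, "gripper": 0.0}
  ]
}}

```text
clock: 21.4
ee_pos: [0.4685, 0.0961, 0.1227]
ee_rot: [0.74, 0.656, 0.1, 0.111]
ft_force: [-4.7, 3.9, 5.0]
finger_gap: 0.145
grip_force: 10.0
```

```bash
python3 -c "
from h import *
q=2.35
st((-.065+.045*np.cos(q),.229,.107+.045*np.sin(q)))"
```

```text
t 21.4 tcp_fix [-0.0905  0.2308  0.1227] grasp_fix [-0.0961  0.2307  0.1409] gap 0.145 grip 10.001438856124878 F_fix [-5.1  3.3  5. ]
tool axes in fix (cols)
 [[-0.002  0.955  0.296]
 [ 1.     0.002  0.002]
 [ 0.002  0.296 -0.955]] q [-0.13  0.43 -0.27  2.25  0.9   0.32 -1.32]
move tool axes grasp->target [-0.0017 -0.001   0.0016]
```

{"op": "play_rows", "data": {
  "plan": [
    {"tx": 0, "ty": 0, "tz": 0, "ax": 0, "ay": 0, "az": 0, "gripper": 0.6},
    {"tx": 0, "ty": 0, "tz": 0, "ax": 0, "ay": 0, "az": 0, "gripper": 0.6},
    {"tx": 0, "ty": 0, "tz": 0, "ax": 0, "ay": 0, "az": 0, "gripper": 0.6},
    {"tx": 0, "ty": 0, "tz": -0.03, "ax": 0, "ay": 0, "az": 0, "gripper": 0.6},
    {"tx": 0, "ty": 0, "tz": -0.05, "ax": 0, "ay": 0, "az": 0, "gripper": 0.6},
    {"tx": 0, "ty": 0, "tz": -0.05, "ax": 0, "ay": 0, "az": 0, "gripper": 0.6},
    {"tx": 0, "ty": 0, "tz": -0.02, "ax": 0.1, "ay": 0, "az": 0, "gripper": 0.6},
    {"tx": 0, "ty": 0, "tz": -0.02, "ax": 0.1, "ay": 0, "az": 0, "gripper": 0.6},
    {"tx": 0, "ty": 0, "tz": -0.03, "ax": 0.1, "ay": 0, "az": 0, "gripper": 0.6},
    {"tx": 0, "ty": 0, "tz": 0, "ax": 0, "ay": 0, "az": 0, "gripper": 0.6},
    {"tx": 0, "ty": 0, "tz": 0, "ax": 0, "ay": 0, "az": 0, "gripper": 0.6}
  ]
}}

```text
clock: 22.5
ee_pos: [0.4187, 0.1001, 0.3146]
ee_rot: [0.75, 0.662, 0.0, 0.0]
ft_force: [-0.6, 0.1, -0.1]
finger_gap: 0.598
grip_force: 0.0
```

```bash
python3 - <<'E'
from h import *
st((.0912,.242,.35))
m=camera_model('wrist');a=camera('wrist');b=camera('side');save(a,'w8.png')
ms=camera_model('side')
for c,mm in(('wrist',m),('side',ms)):
  for t,l in(('catch_grip',(-.101,.215,.134)),('lever_grip',(.0912,.24,.2435))):
    for r in nets.pinpoint(c,t)[:2]: print(c,t,np.round(r['uv']).tolist(),round(r['p'],2),'model',proj(c,W(P,l),mm).round(),atz(c,r['uv'],l[2],mm).round(4),W(P,l).round(4))
save(np.hstack([cv2.resize(a[:280],(500,250)),cv2.resize(b[140:265,180:330],(300,250))]),'v8.png')
E
```

```text
t 22.5 tcp_fix [-0.1404  0.2286  0.3146] grasp_fix [-0.1404  0.2286  0.3336] gap 0.598 grip 0.0 F_fix [-0.6  0.  -0.1]
tool axes in fix (cols)
 [[ 0.002  1.     0.   ]
 [ 1.    -0.002 -0.   ]
 [-0.     0.    -1.   ]] q [ 0.26  0.22 -0.67  1.84  0.15  1.13 -0.59]
move tool axes grasp->target [ 0.0138  0.2316 -0.0164]
wrist catch_grip [314.0, 203.0] 0.93 model [[314. 201.]] [0.4553 0.0791 0.134 ] [0.4561 0.0818 0.134 ]
side catch_grip [287.0, 226.0] 0.53 model [[287. 225.]] [0.4546 0.0848 0.134 ] [0.4561 0.0818 0.134 ]
side lever_grip [231.0, 180.0] 0.81 model [[231. 179.]] [0.6452 0.0908 0.2435] [0.65   0.083  0.2435]
side lever_grip [313.0, 217.0] 0.62 model [[231. 179.]] [0.3365 0.1705 0.2435] [0.65   0.083  0.2435]
```

View pics/v8.png

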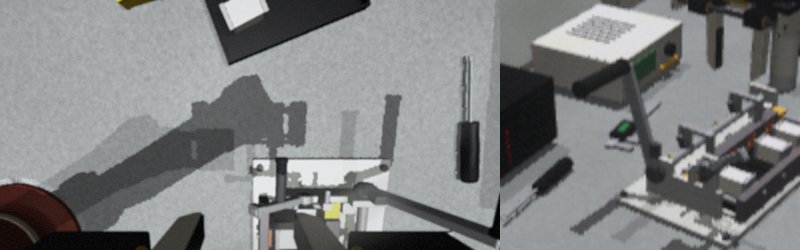

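The catch grip now shows at wrist px (314,203), which is the modelled 2.5 rad position. The lever is still at rest. Going to the lever grip.

{"op": "play_rows", "data": {
  "plan": [
    {"tx": 0.0028, "ty": 0.0462, "tz": -0.0033, "ax": 0, "ay": 0, "az": 0, "gripper": 0.6},
    {"tx": 0.0028, "ty": 0.0462, "tz": -0.0033, "ax": 0, "ay": 0, "az": 0, "gripper": 0.6},
    {"tx": 0.0028, "ty": 0.0462, "tz": -0.0033, "ax": 0, "ay": 0, "az": 0, "gripper": 0.6},
    {"tx": 0.0028, "ty": 0.0462, "tz": -0.0033, "ax": 0, "ay": 0, "az": 0, "gripper": 0.6},
    {"tx": 0.0028, "ty": 0.0462, "tz": -0.0033, "ax": 0, "ay": 0, "az": 0, "gripper": 0.6},
    {"tx": 0, "ty": 0, "tz": 0, "ax": 0, "ay": 0, "az": 0, "gripper": 0.6},
    {"tx": 0, "ty": 0, "tz": 0, "ax": 0, "ay": 0, "az": 0, "gripper": 0.6}
  ]
}}

```text
clock: 23.5
ee_pos: [0.6492, 0.0867, 0.3295]
ee_rot: [0.749, 0.662, -0.001, -0.001]
ft_force: [-1.2, 0.4, -0.4]
finger_gap: 0.599
grip_force: 0.0
```

```bash
python3 - <<'E'
from h import *
st((.0912,.242,.2435))
m=camera_model('wrist');a=camera('wrist');save(a,'w9.png')
for r in nets.pinpoint('wrist','lever_grip')[:2]: print(np.round(r['uv']).tolist(),round(r['p'],2),'model',proj('wrist',W(P,(.0912,.24,.2435)),m).round(),atz('wrist',r['uv'],.2435,m).round(4),W(P,(.0912,.24,.2435)).round(4))
E
```

```text
t 23.5 tcp_fix [0.09   0.2436 0.3295] grasp_fix [0.09   0.2436 0.3485] gap 0.599 grip 0.0 F_fix [-1.2  0.3 -0.4]
tool axes in fix (cols)
 [[-0.     1.    -0.003]
 [ 1.     0.     0.   ]
 [ 0.    -0.003 -1.   ]] q [ 0.13  0.61 -0.59  1.2   0.33  1.42 -0.54]
move tool axes grasp->target [-0.0016  0.0015  0.105 ]
[284.0, 212.0] 0.56 model [[281. 215.]] [0.6531 0.0854 0.2435] [0.65   0.083  0.2435]
```

{"op": "play_rows", "data": {
  "plan": [
    {"tx": 0, "ty": 0.003, "tz": 0.035, "ax": 0, "ay": 0, "az": 0, "gripper": 0.6},
    {"tx": 0, "ty": 0, "tz": 0.035, "ax": 0, "ay": 0, "az": 0, "gripper": 0.6},
    {"tx": 0, "ty": 0, "tz": 0.035, "ax": 0, "ay": 0, "az": 0, "gripper": 0.6},
    {"tx": 0, "ty": 0, "tz": 0, "ax": 0, "ay": 0, "az": 0, "gripper": 0.6},
    {"tx": 0, "ty": 0, "tz": 0, "ax": 0, "ay": 0, "az": 0, "gripper": 0.1},
    {"tx": 0, "ty": 0, "tz": 0, "ax": 0, "ay": 0, "az": 0, "gripper": 0.1},
    {"tx": 0, "ty": 0, "tz": 0, "ax": 0, "ay": 0, "az": 0, "gripper": 0.1},
    {"tx": 0, "ty": 0, "tz": 0, "ax": 0, "ay": 0, "az": 0, "gripper": 0.1}
  ],
  "squeeze": 20
}}

```text
clock: 24.4
ee_pos: [0.653, 0.0864, 0.2282]
ee_rot: [0.749, 0.662, 0.001, 0.001]
ft_force: [-0.5, 0.1, 0.1]
finger_gap: 0.309
grip_force: 0.0
```

```bash
python3 - <<'E'
from h import *
st((.0912,.242,.2435))
# per-row moves: lever 0->0.92 in 12 rows, tool tilt 0->0.36 (ax=-0.03/row)
n=12;q=np.linspace(0,.92,n+1);th=np.linspace(0,.36,n+1)
B=np.c_[.035+.19*np.sin(.3-q),.062+.19*np.cos(.3-q)]
Z=np.c_[np.sin(th),-np.cos(th)];T=B+.019*Z
for i in range(n):
  d=T[i+1]-T[i];c,s=np.cos(th[i]),np.sin(th[i]);print(i,np.round([d@[c,s],d@[s,-c]],4))
E
```

```text
t 24.4 tcp_fix [0.0938 0.2438 0.2282] grasp_fix [0.0937 0.2437 0.2472] gap 0.309 grip 0.0 F_fix [-0.5  0.1  0.1]
tool axes in fix (cols)
 [[ 0.     1.     0.003]
 [ 1.    -0.     0.001]
 [ 0.001  0.003 -1.   ]] q [ 0.14  0.68 -0.57  1.37  0.37  1.2  -0.59]
move tool axes grasp->target [-0.0017 -0.0025  0.0037]
0 [-0.0135 -0.0038]
1 [-0.0137 -0.0031]
2 [-0.0138 -0.0024]
3 [-0.0139 -0.0018]
4 [-0.014  -0.0011]
5 [-0.014  -0.0004]
6 [-0.014   0.0003]
7 [-0.014   0.0009]
8 [-0.0139  0.0016]
9 [-0.0138  0.0023]
10 [-0.0137  0.003 ]
11 [-0.0135  0.0036]
```

{"op": "play_rows", "data": {
  "plan": [
    {"tx": 0, "ty": -0.002, "tz": 0.003, "ax": 0, "ay": 0, "az": 0, "gripper": 0.1},
    {"tx": 0, "ty": 0, "tz": 0, "ax": 0, "ay": 0, "az": 0, "gripper": 0.1},
    {"tx": 0, "ty": 0, "tz": 0, "ax": 0, "ay": 0, "az": 0, "gripper": 0.1}
  ]
}}

```text
clock: 24.7
ee_pos: [0.6517, 0.0866, 0.2264]
ee_rot: [0.749, 0.662, 0.002, 0.002]
ft_force: [-1.4, -0.1, 8.4]
finger_gap: 0.253
grip_force: 20.0
```

{"op": "play_rows", "data": {
  "plan": [
    {"tx": 0, "ty": -0.0135, "tz": -0.0038, "ax": -0.03, "ay": 0, "az": 0, "gripper": 0.1},
    {"tx": 0, "ty": -0.0137, "tz": -0.0031, "ax": -0.03, "ay": 0, "az": 0, "gripper": 0.1},
    {"tx": 0, "ty": -0.0138, "tz": -0.0024, "ax": -0.03, "ay": 0, "az": 0, "gripper": 0.1},
    {"tx": 0, "ty": -0.0139, "tz": -0.0018, "ax": -0.03, "ay": 0, "az": 0, "gripper": 0.1},
    {"tx": 0, "ty": -0.014, "tz": -0.0011, "ax": -0.03, "ay": 0, "az": 0, "gripper": 0.1},
    {"tx": 0, "ty": -0.014, "tz": -0.0004, "ax": -0.03, "ay": 0, "az": 0, "gripper": 0.1}
  ]
}}

```text
clock: 25.3
ee_pos: [0.5765, 0.0961, 0.2364]
ee_rot: [0.746, 0.658, 0.069, 0.075]
ft_force: [7.2, -3.5, 11.1]
finger_gap: 0.252
grip_force: 20.0
```

```bash
python3 -c "
from h import *
q=.46
st((.035+.19*np.sin(.3-q),.242,.062+.19*np.cos(.3-q)))"
```

```text
t 25.3 tcp_fix [0.0167 0.244  0.2364] grasp_fix [0.0129 0.2439 0.255 ] gap 0.252 grip 19.997914284467697 F_fix [ 7.6 -2.6 11.1]
tool axes in fix (cols)
 [[ 0.001  0.979  0.203]
 [ 1.    -0.002  0.005]
 [ 0.005  0.203 -0.979]] q [ 0.14  0.45 -0.56  1.76  0.44  0.84 -0.75]
move tool axes grasp->target [-0.0019 -0.009   0.0036]
```

{"op": "play_rows", "data": {
  "plan": [
    {"tx": 0, "ty": -0.014, "tz": 0.0013, "ax": -0.03, "ay": 0, "az": 0, "gripper": 0.1},
    {"tx": 0, "ty": -0.014, "tz": 0.0015, "ax": -0.03, "ay": 0, "az": 0, "gripper": 0.1},
    {"tx": 0, "ty": -0.0139, "tz": 0.002, "ax": -0.03, "ay": 0, "az": 0, "gripper": 0.1},
    {"tx": 0, "ty": -0.0138, "tz": 0.0025, "ax": -0.03, "ay": 0, "az": 0, "gripper": 0.1},
    {"tx": 0, "ty": -0.0137, "tz": 0.003, "ax": -0.03, "ay": 0, "az": 0, "gripper": 0.1},
    {"tx": 0, "ty": -0.0135, "tz": 0.0036, "ax": -0.03, "ay": 0, "az": 0, "gripper": 0.1},
    {"tx": 0, "ty": 0, "tz": 0, "ax": 0, "ay": 0, "az": 0, "gripper": 0.1},
    {"tx": 0, "ty": 0, "tz": 0, "ax": 0, "ay": 0, "az": 0, "gripper": 0.1}
  ]
}}

```text
clock: 26.1
ee_pos: [0.4958, 0.1068, 0.2015]
ee_rot: [0.736, 0.651, 0.124, 0.138]
ft_force: [-8.7, -3.3, 25.2]
finger_gap: 0.251
grip_force: 20.0
```

```bash
python3 -c "
from h import *
q=.9
st((.035+.19*np.sin(.3-q),.242,.062+.19*np.cos(.3-q)))"
```

```text
t 26.1 tcp_fix [-0.0647  0.2447  0.2015] grasp_fix [-0.0716  0.2446  0.2192] gap 0.251 grip 20.002713203430176 F_fix [-8.2 -4.4 25.2]
tool axes in fix (cols)
 [[-0.     0.931  0.364]
 [ 1.    -0.     0.002]
 [ 0.002  0.364 -0.931]] q [-0.04  0.31 -0.41  2.14  0.71  0.49 -1.14]
move tool axes grasp->target [-0.0026 -0.0008  0.0001]
```

{"op": "play_rows", "data": {
  "plan": [
    {"tx": 0, "ty": -0.005, "tz": -0.002, "ax": 0, "ay": 0, "az": 0, "gripper": 0.1},
    {"tx": 0, "ty": 0, "tz": 0, "ax": 0, "ay": 0, "az": 0, "gripper": 0.1},
    {"tx": 0, "ty": 0, "tz": 0, "ax": 0, "ay": 0, "az": 0, "gripper": 0.1},
    {"tx": 0, "ty": 0, "tz": 0, "ax": 0, "ay": 0, "az": 0, "gripper": 0.1}
  ],
  "squeeze": 25
}}

```text
clock: 26.5
ee_pos: [0.4955, 0.1068, 0.2016]
ee_rot: [0.737, 0.65, 0.126, 0.139]
ft_force: [11.5, -3.1, 7.6]
finger_gap: 0.248
grip_force: 25.0
```

```bash
python3 - <<'E'
from h import *
q=.9
st((.035+.19*np.sin(.3-q),.242,.062+.19*np.cos(.3-q)))
b=camera('side');t=camera('top');ms=camera_model('side')
Rf=R.from_euler('z',-P[2])
for c in('side','top'):
  for n,z in(('fuse_1',.038),('catch_grip',.134),('lever_grip',.219)):
    for r in nets.pinpoint(c,n)[:8]:
      w=atz(c,r['uv'],z);print(c,n,np.round(r['uv']).tolist(),round(r['p'],2),'fix',Rf.apply(w-[P[0],P[1],0]).round(3))
save(np.hstack([cv2.resize(b[150:280,200:360],(480,390)),cv2.resize(t[170:270,260:340],(312,390))]),'v9.png')
E
```

```text
t 26.5 tcp_fix [-0.065   0.2447  0.2016] grasp_fix [-0.0721  0.2446  0.2193] gap 0.248 grip 24.999156296253204 F_fix [11.8 -1.7  7.6]
tool axes in fix (cols)
 [[ 0.001  0.93   0.369]
 [ 1.    -0.003  0.005]
 [ 0.006  0.369 -0.93 ]] q [-0.04  0.31 -0.41  2.15  0.72  0.48 -1.15]
move tool axes grasp->target [-0.0026 -0.0004  0.0003]
side fuse_1 [246.0, 318.0] 0.95 fix [-0.182  0.519  0.038]
side fuse_1 [255.0, 295.0] 0.88 fix [-0.147  0.435  0.038]
side fuse_1 [294.0, 336.0] 0.77 fix [-0.315  0.497  0.038]
side fuse_1 [215.0, 363.0] 0.77 fix [-0.215  0.669  0.038]
side fuse_1 [274.0, 365.0] 0.76 fix [-0.326  0.596  0.038]
side fuse_1 [318.0, 212.0] 0.62 fix [-0.063 -0.053  0.038]
side fuse_1 [326.0, 206.0] 0.46 fix [-0.062 -0.114  0.038]
side catch_grip [247.0, 204.0] 0.71 fix [0.078 0.183 0.134]
side lever_grip [274.0, 199.0] 0.87 fix [-0.064  0.23   0.219]
top fuse_1 [186.0, 289.0] 0.71 fix [-0.301  0.472  0.038]
top fuse_1 [184.0, 251.0] 0.7 fix [-0.182  0.496  0.038]
top fuse_1 [369.0, 233.0] 0.65 fix [-0.064 -0.093  0.038]
top fuse_1 [203.0, 242.0] 0.64 fix [-0.148  0.437  0.038]
top fuse_1 [135.0, 258.0] 0.56 fix [-0.221  0.649  0.038]
top fuse_1 [352.0, 232.0] 0.55 fix [-0.067 -0.038  0.038]
top fuse_1 [153.0, 291.0] 0.52 fix [-0.321  0.577  0.038]
top catch_grip [275.0, 233.0] 0.54 fix [-0.1    0.203  0.134]
top lever_grip [261.0, 219.0] 0.97 fix [-0.07   0.245  0.219]
top lever_grip [342.0, 212.0] 0.57 fix [-0.026  0.011  0.219]
top lever_grip [204.0, 243.0] 0.48 fix [-0.156  0.401  0.219]
```

View pics/v9.png

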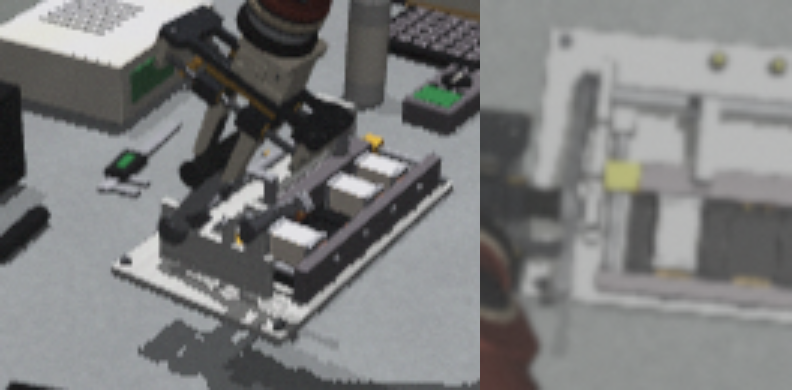

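The lever is at its stop: a further 5 mm commanded only raised the force. The grip is firm at 25 N, the catch is right over, three links are in the lanes and two in the tray. Handing in.

```bash
python3 -c "
from h import *
print(manip.finish_job())"
```

```text
the job is handed in; nothing more can be done
None
```

I handed the job in with the gripper still holding the test lever at its stop, the catch flipped right over, three links lying in lanes 1, 2 and 4, and two links left in the tray; the hand-in returned no verdict.

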